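Refit the cover of the sample case and pin its hinge

TASK

Gently put the loose glazed cover back on the blue sample case, its hinge knuckle between the case's two knuckles, and let go of it. Then take the red-knobbed hinge pin from the tool rest and push it through all three knuckles, feeling your way and easing it home slowly rather than forcing it, until its collar bears firmly against the first knuckle, and leave it there. Leave everything else on the table alone.

Things in the scene. Friction and masses are not known exactly. Their poses are not given: they have to be found in the camera images.
- tray: Blue sample case 170 (x) x 130 (y) mm, rim 53 mm up, on a fixed base plate; origin: centre of its underside, z up. Hinge on its +x side, axis along y at x +103, z 63 mm: two steel knuckles on one leaf, outside 18, bore 9.6 mm; the first spans y -76 to -40, the second +18 to +42 (+-6). A lip inside the rim, rounded on top, 7.5 mm high, locates the cover with about 2 mm of play each way.
- hinge_mouth (a point): Nominal open end of the first knuckle, on the hinge axis (case frame: x 103, y -76, z 63 mm), axes as the case; the pin goes in along +y. The leaf is screwed on in slots: the true end (leaf_mouth) lies up to 6 mm either way along y, not measured. Cover closed: bar centre x -103, y +76, z +33 (unpinned +35), knuckle x 0, y +65 from here. Pin home: knob centre 17 mm short of the true end.
- cover_grip (a point): Centre of the black grip bar of the loose cover, which starts lying flat on the table. Bar 12 (x) x 84 (y) x 10 (z) mm, its centre 43 mm above the cover's underside, 18 mm of free air beneath it. Cover: aluminium frame 170 (x) x 130 (y) x 20 mm, clear window, 0.3 to 0.5 kg, inside 158 x 118 mm. Axes as the case's when it is in place (knuckle on the +x side).
- cover_knuckle (a point): Centre of the cover's steel knuckle, on its bore axis: 103 mm to +x, 11 mm to -y of the bar centre, 10 mm above the cover's underside; 40 mm long along y (gap in the case 58 mm), outside 18, bore 9.6 mm. A sprung sealing strip in the hinge-side rim holds it about 3 mm above the case's hinge axis until the pin draws it down (to 1 to 2 mm); full load about 8 N.
- pin_grip (a point): Centre of the pin's round red knob, 34 mm long along y: 20 mm across, with a 26 mm collar at y +12 to +17. +y points along the pin to the tip; it lies level, 28 mm up, in a tool rest that starts 25 mm beyond the knob's centre. Rod 8 mm thick, 124 mm long; 0.07 kg. Sliding in takes up to 10 N, more before home means it has caught; firmly home is 6 N on the collar besides; over 25 N is forced.
- pin_tip (a point): End of the pin, 141 mm from the knob's centre along the pin's +y. The last 14 mm taper from 8 mm to 2.4 mm across, so where the cover's knuckle stands proud (its bore begins about 45 mm past the mouth) the tip goes in easily when it rides at mid height or higher in the first bore: if it catches there, ease back, lift half a millimetre and try again.
- vial: Orange vial with white cap, 25 mm across, 49 mm high, standing; origin: centre of its underside. Bystander.
- varnish_jar: Glass jar with black cap, 56 mm across, 60 mm high; origin: centre of its underside. Bystander.
- loupe: Black eye loupe, 38 mm across, 34 mm high; origin: centre of its underside. Bystander.
- resin_puck: Amber resin puck, 30 mm across, 20 mm high; origin: centre of its underside. Bystander.
- eraser: White eraser, 22 x 50 x 13 mm high; origin: centre of its underside. Bystander.
- brush: Brush lying in the tool rest 30 mm to the +x side of the pin, handle 8 mm thick; origin on its axis. Bystander.
- probe: Black-handled probe lying in the tool rest 30 mm to the -x side of the pin, handle 8 mm thick; origin on its axis. Bystander.

How it is judged:
By the outcome, as a careful person would: the job done as asked, in the order asked, and still so for the second after the job is handed in, with the robot touching nothing.
It also fails if it takes over 72 s, if anything falls off the work surface, if the arm or the gripper's body presses on something with over 40 N, if the wrist force passes 120 N, or if a joint passes its speed limit or range.

ROBOT

A 6-joint arm with a two-finger parallel gripper is mounted at the origin on the work surface. World frame = base frame: x ahead of the robot, y to its left, z up, the work surface at z = 0. Lengths are in mm, angles in rad, forces in N, time in s.
With the tool pointing down it reaches from about 350 to 775 mm from the base axis. Payload 7.3 kg.
Tool frame: the origin (TCP) lies midway between the tips of the shut fingers; the grasp point (between the pads) lies 19 mm behind it (grasp_offset is the z of the grasp point in the tool frame, in mm); z points along the fingers, y is the direction in which the jaws open and shut (so a half turn about z gives the same grasp; the last joint's range is limited). The gripper opens to 92 mm and grips with 3 to 60 N. Pads are 19 mm wide; open, the fingers measure 130 mm over their backs; the gripper's body (75 mm by 190 mm) begins 47 mm behind the grasp point.
Start: joints at [-1.307, 0.342, 1.524, -0, 1.275, -0.146], TCP at [209.197, -481.541, 226.741] pointing down, gripper open.
Joint ranges: [-2.53, 2.53], [-0.77, 2.02], [0.04, 2.7], [-1, 4.14], [0.28, 2.66], [-3.11, 3.11]. Speed limits (rad/s): [2.57, 2.57, 3.14, 3.14, 3.14, 3.14].

INTERFACE

Orientations are given as [roll, pitch, yaw] about the fixed x, y, z axes, in that order (R = Rz(yaw) Ry(pitch) Rx(roll)).
In Python, from plant import get_obs, capture, camera_model, close_job, boxes_of, regions_of, place_of, grasp_offset gives the robot as it stands. The module is installed in compiled form; this text tells all that it offers.
- The arm moves only by the tool send_rows, never from a script. Its argument "targets" is a list that holds one entry, the list of rows, each a list of 7 numbers: the turn, a rotation vector about the tool's x, y, z in degrees, then the shift along the tool's x, y, z in mm, then the closure, from -1 (fully open) to 1 (shut). A call has 1 to 5 rows; each row is the pose to reach, as a shift and turn from the pose commanded when the call began, along the tool's axes at that moment; what a row does not reach only later rows make up. A row lasts 1/12 s, in which the tool goes at most 41.7 mm and 7.16 degrees, less where a joint would pass 70% of its speed; a pose out of reach is approached as far as the arm can. A call with a gripper value outside its range is refused whole. The fingers move at their own pace and stop on an object; the grip force is fixed at half the most. Time passes only in rows, so rows that repeat a pose let the fingers close. It gives the time, the measured TCP pose, the force and the opening at its end, in the units of the state.
- get_obs(): the state, without advancing time (a new reading comes with each control period).
- capture(name): name is "scene" or "top"; returns the picture (420x560x3 uint8, red, green, blue); there is no depth.
- camera_model(name): a dict with "K" (3x3 intrinsics, pixels), "world_to_cam" (4x4, takes a point from world to camera coordinates). Camera axes: x right, y up, looking along -z (the intrinsics and any distortion apply to the point x, -y, -z); pixel columns grow to the right and rows downward; lengths in mm; the calibration is good to about 2 mm. A picture is of the moment at which its call begins. camera_model takes no time and is no camera call.
- close_job(): hands the job in, once; it reports no verdict.
Trained networks look in the newest picture that a camera, given by its name, has taken for a name from the list of things; names that differ only in an ending like _2 or _b are one class to them, and where a whole thing is asked for, a point or a joint stands for the part that bears it (a point fixed in the world has none). Each returns a list of dicts, best first, with "conf" (0 to 1); they miss things now and then, are a little off and sometimes report something else, mostly with a low value. They report only what shows in the picture. A call takes as long as a camera call.
- boxes_of(label, camera): "location" ([row, column] in pixels, amid what is visible of it).
- regions_of(label, camera): "region" (420x560 bool, what is visible of it) and "location" ([row, column] in pixels, amid what is visible of it).
- place_of(label, camera): "location" ([row, column] in pixels: a listed point, or the origin of a listed thing).
The state is a dict: "time": time; "joint_positions": joint angles; "dq": joint speeds; "tau": joint torques, N m; "tool_pos": TCP position; "tcp_rot": TCP orientation; "contact_force": force on the tool from outside, world axes, zero at the start; "moment": the same for the moment, N m; "grip_width": finger opening in mm.
Only numpy, scipy, OpenCV 4.12 (cv2) and the standard library are available. Lean on these libraries where they do the work, as an engineer would, in place of code of your own. Each camera call takes 0.05 s, during which the arm holds its last target.

## Working session

There is one attempt and no reset: what is moved stays moved. The work goes in short steps, Python scripts to look and compute and a tool call to move; the robot and the scene stay as the last step left them, time stands still between calls to the robot, and variables do not carry over. Pictures are saved under pics/ and viewed, and the job is handed in when it is done.

Besides the shell and the picture viewer there is one more tool, called after ">>>" as a command line: name --argument value ..., lists and objects as JSON in quotes. send_rows: Moves the arm, as the interface text tells. Its arguments: {"type":"object","properties":{"targets":{"type":"array","items":{"type":"array","items":{"type":"array","items":{"type":"number"}}}}},"required":["targets"]}

```bash
mkdir -p pics; ls
python3 - <<'E'
from plant import *
import cv2,numpy as np
np.set_printoptions(precision=3,suppress=True)
for n in ["scene","top"]:
    im=capture(n); cv2.imwrite(f"pics/{n}0.png",im[:,:,::-1]); m=camera_model(n); print(n,m)
print(get_obs(), grasp_offset)
E
```

```text
pics
scene {'K': array([[393.582,   0.   , 272.774],
       [  0.   , 393.582, 206.779],
       [  0.   ,   0.   ,   1.   ]]), 'world_to_cam': array([[   -0.476,     0.879,     0.023,   235.519],
       [   -0.471,    -0.277,     0.838,   202.483],
       [    0.743,     0.388,     0.546, -1317.274],
       [    0.   ,     0.   ,     0.   ,     1.   ]])}
top {'K': array([[423.862,   0.   , 282.07 ],
       [  0.   , 423.862, 208.667],
       [  0.   ,   0.   ,   1.   ]]), 'world_to_cam': array([[   -0.021,    -1.   ,    -0.006,    53.837],
       [    0.994,    -0.022,     0.104,  -550.402],
       [   -0.104,    -0.004,     0.995, -1101.592],
       [    0.   ,     0.   ,     0.   ,     1.   ]])}
{'time': 0.1, 'joint_positions': array([-1.307,  0.343,  1.525,  0.   ,  1.275, -0.146]), 'dq': array([-0.001, -0.001, -0.003,  0.   , -0.001,  0.002]), 'tau': array([  0.002, -43.2  , -24.47 ,   0.072,   0.053,  -0.   ]), 'tool_pos': array([ 209.123, -481.171,  226.126]), 'tcp_rot': array([-3.14, -0.  ,  0.41]), 'contact_force': array([-0.503,  0.37 ,  0.193]), 'moment': array([ 0.013,  0.006, -0.   ]), 'grip_width': 91.97566938608529} -18.8
```

View pics/scene0.png

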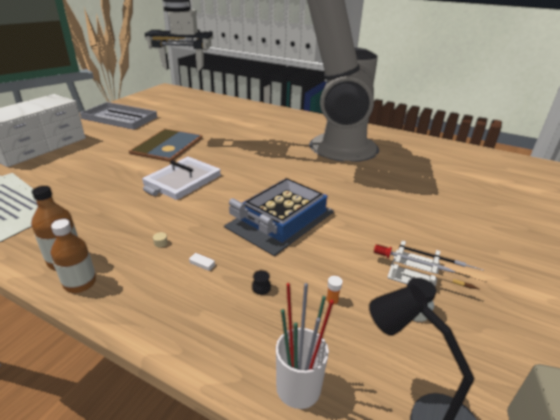

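View pics/top0.png

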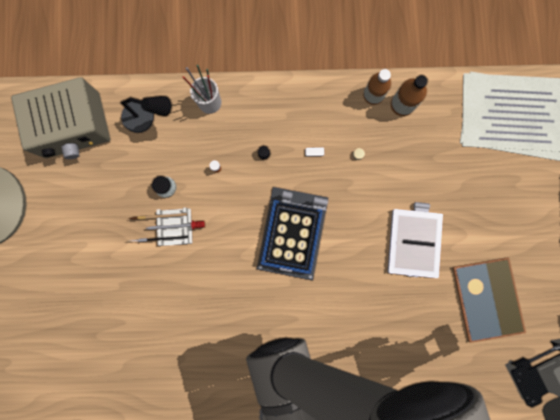

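```bash
cat > h.py <<'E'
from plant import *
import cv2,numpy as np
from scipy.optimize import least_squares
from scipy.spatial.transform import Rotation as Rn
np.set_printoptions(precision=2,suppress=True)
CM={n:camera_model(n) for n in("scene","top")}
def proj(P,n):
    m=CM[n];P=np.atleast_2d(P);c=P@m["world_to_cam"][:3,:3].T+m["world_to_cam"][:3,3]
    c=c*[1,-1,-1];u=c@m["K"].T;return u[:,:2]/u[:,2:]   # col,row
def ray(px,n):
    m=CM[n];d=np.linalg.inv(m["K"])@[px[0],px[1],1]*[1,-1,-1];R=m["world_to_cam"][:3,:3];t=m["world_to_cam"][:3,3]
    return -R.T@t,R.T@d
def onz(px,n,z):
    o,d=ray(px,n);return o+d*(z-o[2])/d[2]
def tri(pa,pb):
    f=lambda X:np.r_[proj(X,"scene")[0]-pa,proj(X,"top")[0]-pb]
    r=least_squares(f,[500,0,30]);return r.x,np.abs(r.fun).max()
E
python3 - <<'E'
from h import *
for n in("scene","top"): capture(n)
for l in["tray","hinge_mouth","cover_grip","cover_knuckle","pin_grip","pin_tip","vial","varnish_jar","loupe","resin_puck","eraser","brush","probe"]:
    o={}
    for n in("scene","top"):
        r=place_of(l,n); o[n]=[(round(float(q["conf"]),2),np.array(q["location"])[::-1]) for q in r[:2]]
    print(l,o)
    if o["scene"] and o["top"]: print("   ",*tri(o["scene"][0][1],o["top"][0][1]))
E
```

```text
tray {'scene': [(0.71, array([282.3, 216.1])), (0.69, array([179.9, 165. ]))], 'top': [(0.58, array([292. , 239.2])), (0.29, array([264.2, 152. ]))]}
    [471.28  15.17   1.06] 0.6080929056238347
hinge_mouth {'scene': [(0.74, array([231. , 201.4])), (0.3, array([418. , 270.1]))], 'top': [(0.89, array([330. , 204.8])), (0.72, array([195.5, 222.2]))]}
    [554.46 -80.8   58.54] 0.8210410353916586
cover_grip {'scene': [(0.83, array([180. , 165.3]))], 'top': [(0.65, array([417.6, 239.3]))]}
    [ 461.05 -306.76   50.68] 0.39688751658536603
cover_knuckle {'scene': [(0.66, array([150.5, 193.3])), (0.57, array([198.5, 266.2]))], 'top': [(0.87, array([417.2, 202.1]))]}
    [ 562.95 -324.4     9.62] 0.20124246237023158
pin_grip {'scene': [(0.58, array([380.8, 249.8]))], 'top': [(0.48, array([197.5, 222. ]))]}
    [520.58 266.02  33.35] 0.29504872353720657
pin_tip {'scene': [(0.82, array([455.5, 272.5]))], 'top': [(0.75, array([145.5, 226.5])), (0.49, array([419.8, 203.6]))]}
    [511.35 409.19  28.77] 1.1039733730823116
vial {'scene': [(0.67, array([328.7, 300.4]))], 'top': [(0.44, array([218
[... 305 characters left out ...]
]))], 'top': [(0.61, array([266.3, 151.3]))]}
    [711.8   89.42   0.71] 2.5387202235739323
resin_puck {'scene': [(0.7, array([162.1, 241.6]))], 'top': [(0.64, array([359. , 154.2]))]}
    [ 697.65 -169.7     4.22] 1.354646231817469
eraser {'scene': [(0.58, array([198.7, 262.5]))], 'top': [(0.47, array([316.5, 153.7]))]}
    [707.05 -58.6   -1.42] 0.6274084428857236
brush {'scene': [(0.69, array([416.6, 267.9]))], 'top': [(0.62, array([172.2, 213.9]))]}
    [542.36 339.25  33.5 ] 1.9576222086760424
probe {'scene': [(0.77, array([415.9, 245.7])), (0.32, array([415.3, 270.1]))], 'top': [(0.64, array([173.6, 239.4])), (0.54, array([216.6, 167.7]))]}
    [475.84 327.29  37.68] 0.6008618364409699
```

Run:
```python
import cv2
a=cv2.imread("pics/top0.png")
cv2.imwrite("pics/t_case.png",cv2.resize(a[175:290,240:345],None,fx=5,fy=5,interpolation=cv2.INTER_CUBIC))
cv2.imwrite("pics/t_pin.png",cv2.resize(a[165:255,120:220],None,fx=6,fy=6,interpolation=cv2.INTER_CUBIC))
cv2.imwrite("pics/t_cov.png",cv2.resize(a[190:290,370:460],None,fx=6,fy=6,interpolation=cv2.INTER_CUBIC))
```

```text
(no output)
```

View pics/t_case.png

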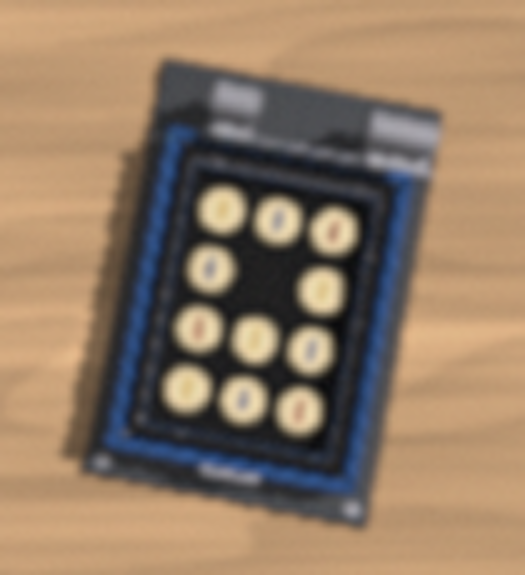

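View pics/t_pin.png

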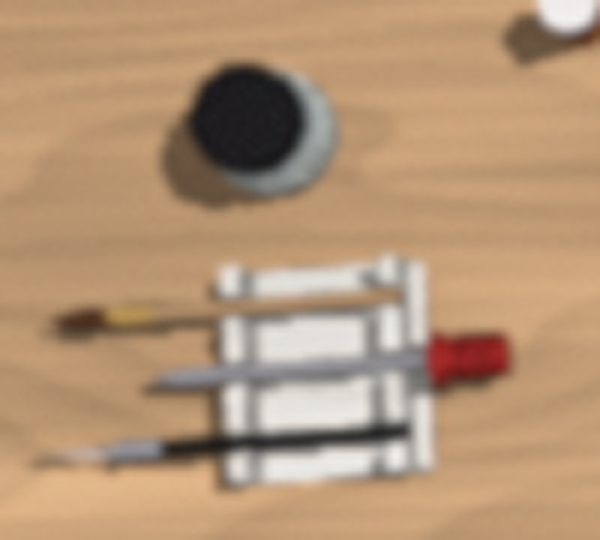

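View pics/t_cov.png

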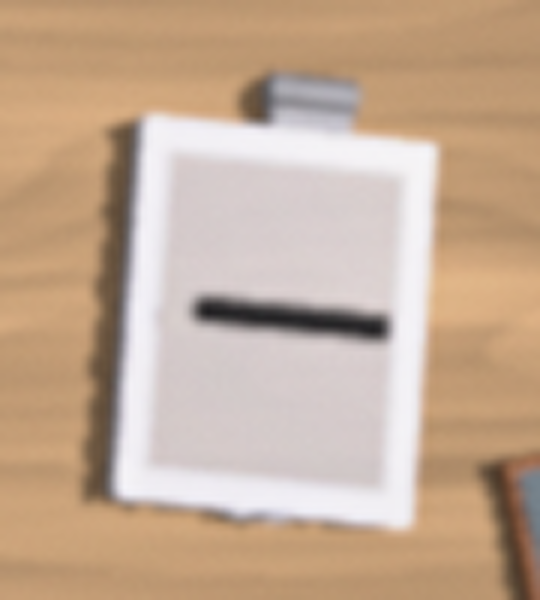

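Run:
```python
import cv2
a=cv2.imread("pics/scene0.png")
cv2.imwrite("pics/s_case.png",cv2.resize(a[170:255,215:345],None,fx=6,fy=6,interpolation=cv2.INTER_CUBIC))
cv2.imwrite("pics/s_pin.png",cv2.resize(a[230:310,360:490],None,fx=6,fy=6,interpolation=cv2.INTER_CUBIC))
cv2.imwrite("pics/s_cov.png",cv2.resize(a[145:215,130:230],None,fx=7,fy=7,interpolation=cv2.INTER_CUBIC))
```

```text
(no output)
```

View pics/s_case.png

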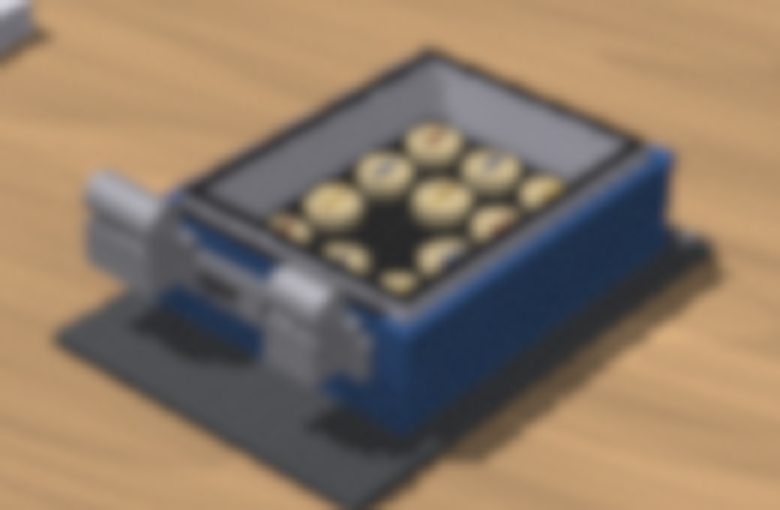

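View pics/s_pin.png

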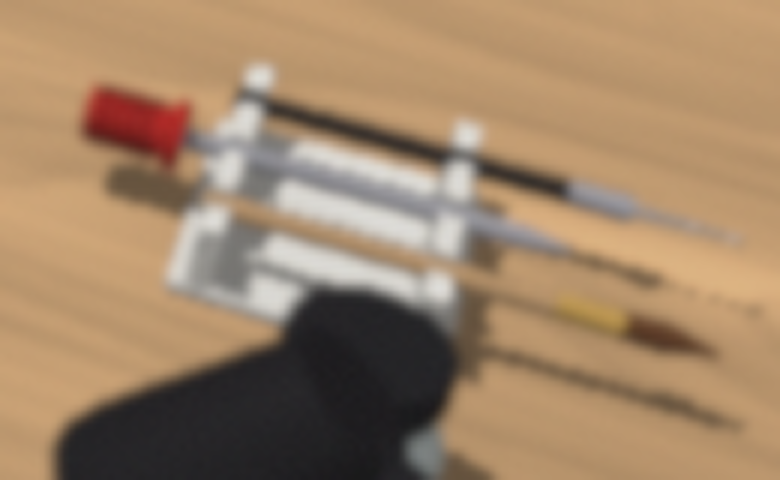

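View pics/s_cov.png

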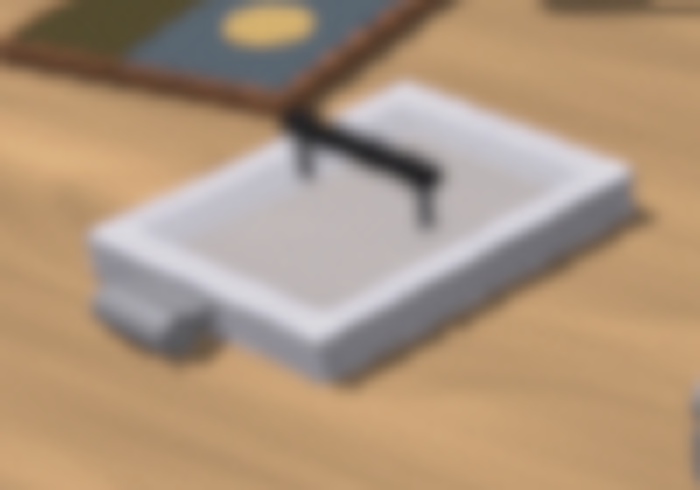

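```bash
cat > fit.py <<'E'
from h import *
def s2f(p,o,k): return np.array(o)+np.array(p)/k-0.5*(1-1/k)*0
T={}
T["tray"]={"top":[((85,65,53),(172,126)),((85,-65,53),(412,172)),((-85,-65,53),(349,491)),((-85,65,53),(104,447))],
 "scene":[((85,65,53),(408,322)),((-85,65,53),(673,150)),((85,-65,53),(180,196)),((85,65,0),(405,436))]}
T["cov"]={"top":[((85,65,20),(140,117)),((85,-65,20),(438,143)),((-85,-65,20),(412,527)),((-85,65,20),(113,499)),((0,42,48),(195,309)),((0,-42,48),(389,327))],
 "scene":[((85,65,20),(322,343)),((-85,65,20),(632,172)),((85,-65,20),(90,236)),((-85,-65,20),(408,82)),((85,65,0),(325,382)),((0,-42,46),(290,118)),((0,42,46),(432,178))]}
O={"tray":{"top":((240,175),5),"scene":((215,170),6)},"cov":{"top":((370,190),6),"scene":((130,145),7)}}
def fit(obj,cams,z0=None,init=(470,0)):
    L=[];M={}
    def f(q):
        r=[]
        R=Rn.from_euler("z",q[2]).as_matrix();t=np.array([q[0],q[1],q[3] if z0 is None else z0])
        for c in cams:
            P=np.array([a for a,b in T[obj][c]])@R.T+t
            o,k=O[obj][c];U=np.array([b for a,b in T[obj][c]])/k+o-0.5+0.5/k
            r.append((proj(P,c)-U).ravel())
        return np.concatenate(r)
    n=4 if z0 is None else 3
    s=least_squares(f,[*init,-.1,0][:n],loss="soft_l1");return s.x,f(s.x)
if __name__=="__main__":
    for o,i in(("tray",(470,10)),("cov",(460,-300))):
        for c in(["top"],["scene"],["top","scene"]):
            for z in (0,None):
                if z is None and len(c)==1: continue
                x,r=fit(o,c,z,i);print(o,c,z,np.round(x,3),np.round(r,1))
E
python3 fit.py
```

```text
tray ['top'] 0 [476.71  19.04  -0.22] [-0.7 -0.4  0.2  0.   0.5  0.8 -0.1 -0.4]
tray ['scene'] 0 [467.36  16.07  -0.22] [ 0.3  0.3  1.  -1.  -4.6 -0.9 -0.   0.7]
tray ['top', 'scene'] 0 [474.69  18.67  -0.22] [-0.5  0.4  0.3  0.8  0.7  1.6  0.1  0.5  0.   2.4  0.9  0.6 -5.3  1.
 -0.3  2.9]
tray ['top', 'scene'] None [475.93  19.24  -0.22   5.18] [-0.9 -0.3  0.2  0.1  0.6  1.2 -0.2  0.1  0.1  0.8  1.1 -1.  -5.4 -0.6
 -0.2  1.4]
cov ['top'] 0 [ 453.03 -310.53   -0.12] [ 0.2 -0.1 -1.   0.1 -0.4  0.   0.2 -0.1  0.3 -0.   0.4  0.1]
cov ['scene'] 0 [ 451.43 -310.09   -0.13] [-0.3 -0.1  0.5 -0.1 -0.5 -0.1  0.   0.2  0.1  1.  -0.4 -0.6  0.8 -0.5]
cov ['top', 'scene'] 0 [ 452.51 -310.15   -0.12] [ 0.1 -0.  -1.1  0.4 -0.6  0.3 -0.   0.   0.2  0.1  0.2  0.4 -0.4  0.1
  0.2 -0.1 -0.8  0.2 -0.4  0.4  0.1  1.2 -0.8 -0.4  0.6 -0.4]
cov ['top', 'scene'] None [ 452.66 -309.93   -0.12    0.54] [ 0.1 -0.1 -1.1  0.3 -0.6  0.2 -0.  -0.   0.2  0.1  0.2  0.3 -0.3 -0.
  0.2 -0.2 -0.8  0.1 -0.4  0.2  0.1  1.1 -0.8 -0.6  0.6 -0.5]
```

```bash
sed -i 's/((85,-65,53),(180,196)),//' fit.py; python3 fit.py | head -4
python3 - <<'E'
from fit import *
for z in(0,4,6,8):
  for c in (["top"],["scene"]): x,r=fit("tray",c,z,(470,10)); print(z,c,np.round(x,3),abs(r).max())
E
```

```text
tray ['top'] 0 [476.71  19.04  -0.22] [-0.7 -0.4  0.2  0.   0.5  0.8 -0.1 -0.4]
tray ['scene'] 0 [467.42  14.55  -0.21] [ 0.   0.1  0.4 -1.3 -0.3  0.5]
tray ['top', 'scene'] 0 [475.56  18.31  -0.21] [-0.6  0.2  0.3  0.3  1.   1.2  0.4  0.3 -0.1  2.5  0.5  0.6 -0.4  3. ]
tray ['top', 'scene'] None [476.2   18.84  -0.22   6.29] [-0.7 -0.5  0.4 -0.1  0.8  1.1 -0.1 -0.  -0.1  0.3  0.9 -1.4 -0.4  1. ]
0 ['top'] [476.71  19.04  -0.22] 0.8197167645174659
0 ['scene'] [467.42  14.55  -0.21] 1.2730315050719696
4 ['top'] [476.51  19.11  -0.22] 0.9740330075494512
4 ['scene'] [472.6   16.46  -0.21] 1.6357022870399192
6 ['top'] [476.42  19.14  -0.22] 1.0520533929586122
6 ['scene'] [475.19  17.4   -0.21] 1.8227533833195366
8 ['top'] [476.32  19.17  -0.22] 1.1306544194842445
8 ['scene'] [477.78  18.34  -0.2 ] 2.012583143539416
```

```bash
cat >> h.py <<'E'
def plan(xyz,yaw,roll=np.pi,base=None):
    o=get_obs()
    p,R=(o["tool_pos"],Rn.from_euler("xyz",o["tcp_rot"])) if base is None else (np.array(base[0]),Rn.from_euler("xyz",base[1]))
    G=Rn.from_euler("xyz",[roll,0,yaw])
    print("t",round(o["time"],2),"pos",p,"rot",np.round(o["tcp_rot"],4),"F",o["contact_force"],"w",round(o["grip_width"],1))
    print("turn",(R.inv()*G).as_rotvec()*180/np.pi,"shift",R.inv().apply(np.array(xyz)-p))
E
python3 - <<'E'
from fit import *
np.set_printoptions(precision=4,suppress=True)
print(fit("tray",["top"],6,(470,10))[0],fit("tray",["top","scene"],6,(470,10))[0],fit("cov",["top"],0,(460,-300))[0],fit("cov",["top","scene"],0,(460,-300))[0])
plan([452.6,-310.2,120],1.451)
E
```

```text
[476.4156  19.1408  -0.218 ] [476.148   18.8145  -0.2159] [ 453.0307 -310.5309   -0.1175] [ 452.5122 -310.1525   -0.1206]
t 1.5 pos [ 209.1747 -481.5419  226.7584] rot [3.1415 0.0001 0.4098] F [-0.5487  0.1143 -0.2354] w 91.8
turn [  0.0037   0.0056 -59.6546] shift [291.544  -60.1699 106.7378]
```

>>> send_rows --targets '[[[0, 0, -7, 35, -7, 10, -1], [0, 0, -14, 70, -14, 20, -1], [0, 0, -21, 105, -21, 30, -1], [0, 0, -28, 140, -28, 40, -1], [0, 0, -35, 175, -35, 50, -1]]]'

```text
time: 1.92
tool_pos: [356.9, -378.7, 176.4]
tcp_rot: [3.141, 0.0, 1.026]
contact_force: [-0.1, -0.8, 0.1]
grip_width: 92.1
```

Run:
```python
from h import *
plan([452.6,-310.2,120],1.451)
```

```text
t 1.92 pos [ 356.88 -378.69  176.41] rot [3.14 0.   1.03] F [-0.12 -0.78  0.11] w 92.1
turn [  0.02   0.02 -24.34] shift [108.19  46.36  56.41]
```

>>> send_rows --targets '[[[0, 0, -7, 30, 13, 15, -1], [0, 0, -14, 60, 26, 30, -1], [0, 0, -21, 90, 40, 45, -1], [0, 0, -24.4, 108, 46.4, 56.4, -1], [0, 0, -24.4, 108, 46.4, 56.4, -1]]]'

```text
time: 2.33
tool_pos: [453.4, -308.5, 117.9]
tcp_rot: [-3.139, -0.003, 1.453]
contact_force: [-0.7, 0.7, -0.3]
grip_width: 91.7
```

Run:
```python
from h import *
plan([452.6,-310.2,26],1.451)
for n in("scene","top"):
    im=capture(n); cv2.imwrite(f"pics/{n}1.png",im[:,:,::-1])
a=cv2.imread("pics/scene1.png");cv2.imwrite("pics/s1.png",cv2.resize(a[85:215,110:240],None,fx=4,fy=4,interpolation=cv2.INTER_CUBIC))
```

```text
t 2.33 pos [ 453.35 -308.49  117.85] rot [-3.14 -0.    1.45] F [-0.68  0.66 -0.34] w 91.7
turn [-0.15 -0.18  0.12] shift [-2.07 -0.3  91.85]
```

View pics/s1.png

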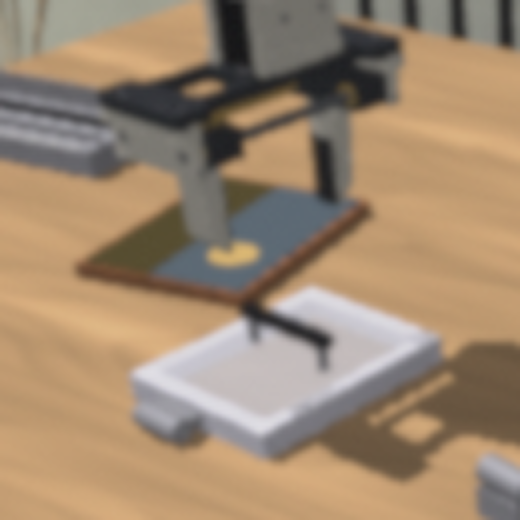

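View pics/top1.png

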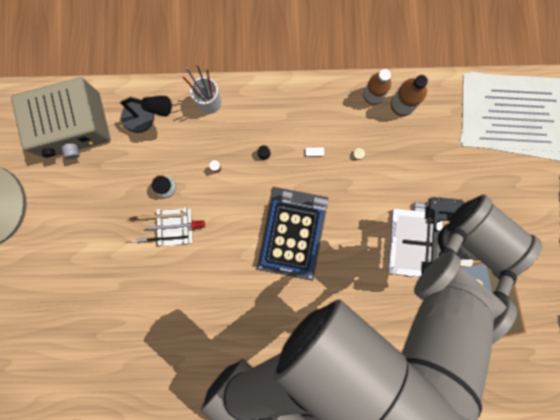

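Run:
```python
from h import *
u=np.array([np.cos(-.12),np.sin(-.12),0]);c=np.array([453,-309,118])
for s in(46,-46): print((proj(c+s*u,"scene")[0]-[110,85])*4, proj(c+s*u,"top"))
plan([452.6,-310.2,26],1.451)
```

```text
[219.2  246.73] [[428.21 223.15]]
[323.23 202.09] [[425.82 260.92]]
t 2.43 pos [ 451.84 -311.48  120.  ] rot [-3.14 -0.    1.45] F [-0.52  0.27 -0.3 ] w 91.8
turn [-0.06 -0.01 -0.23] shift [ 1.34  0.7  94.  ]
```

>>> send_rows --targets '[[[0, 0, 0, 1, 0.5, 25, -1], [0, 0, 0, 1, 0.5, 50, -1], [0, 0, 0, 1, 0.5, 75, -1], [0, 0, 0, 1, 0.5, 92, -1], [0, 0, 0, 1, 0.5, 92, -1]]]'

```text
time: 2.85
tool_pos: [450.0, -311.0, 26.0]
tcp_rot: [-3.137, -0.003, 1.443]
contact_force: [-0.8, 0.5, -1.1]
grip_width: 91.8
```

Run:
```python
from h import *
im=capture("scene"); cv2.imwrite(f"pics/scene2.png",im[:,:,::-1])
capture("top")
plan([452.6,-310.2,26],1.451)
cv2.imwrite("pics/s2.png",cv2.resize(im[85:215,110:240,::-1],None,fx=4,fy=4,interpolation=cv2.INTER_CUBIC))
```

```text
t 2.95 pos [ 451.91 -312.16   29.09] rot [3.14 0.   1.44] F [ 0.69 -0.23  0.35] w 92.0
turn [ 0.01  0.03 -0.39] shift [2.04 0.43 3.08]
```

View pics/s2.png

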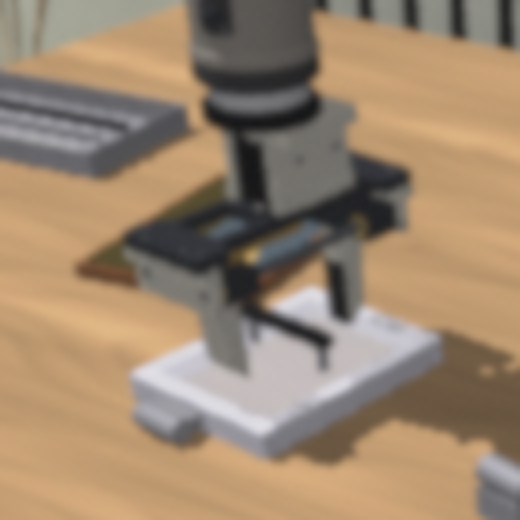

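>>> send_rows --targets '[[[0, 0, -0.4, 1, 0.5, 2, -1], [0, 0, -0.4, 2, 0.5, 3, -1], [0, 0, -0.4, 2, 0.5, 3, 0], [0, 0, -0.4, 2, 0.5, 3, 0.5], [0, 0, -0.4, 2, 0.5, 3, 1]]]'

```text
time: 3.37
tool_pos: [453.4, -309.2, 25.9]
tcp_rot: [3.141, 0.001, 1.454]
contact_force: [-0.4, -0.2, -0.4]
grip_width: 76.6
```

>>> send_rows --targets '[[[0, 0, 0, 0, 0, 0, 1], [0, 0, 0, 0, 0, 0, 1], [0, 0, 0, 0, 0, 0, 1]]]'

```text
time: 3.62
tool_pos: [453.2, -309.1, 25.4]
tcp_rot: [3.142, 0.0, 1.454]
contact_force: [0.3, 0.6, 0.3]
grip_width: 56.2
```

Run:
```python
from h import *
plan([452.6,-310.2,26],1.451)
```

```text
t 3.62 pos [ 453.19 -309.06   25.38] rot [3.14 0.   1.45] F [0.34 0.58 0.33] w 56.2
turn [0.   0.01 0.15] shift [-1.2  -0.45 -0.62]
```

>>> send_rows --targets '[[[0, 0, 0, 0, 0, 0, 1], [0, 0, 0, 0, 0, 0, 1], [0, 0, 0, 0, 0, 0, 1], [0, 0, 0, 0, 0, 0, 1], [0, 0, 0, 0, 0, 0, 1]]]'

```text
time: 4.03
tool_pos: [453.1, -309.1, 25.3]
tcp_rot: [-3.142, 0.0, 1.453]
contact_force: [-0.4, -0.6, -0.3]
grip_width: 22.9
```

>>> send_rows --targets '[[[0, 0, 0, 0, 0, 0, 1], [0, 0, 0, 0, 0, 0, 1], [0, 0, 0, 0, 0, 0, 1], [0, 0, 0, 0, 0, 0, 1]]]'

```text
time: 4.37
tool_pos: [453.1, -309.1, 25.3]
tcp_rot: [3.142, 0.0, 1.453]
contact_force: [-0.5, -0.3, 0.3]
grip_width: 11.5
```

Run:
```python
from h import *
plan([452.6,-310.2,26],1.451)
im=capture("scene"); cv2.imwrite("pics/s3.png",cv2.resize(im[85:215,110:240,::-1],None,fx=4,fy=4,interpolation=cv2.INTER_CUBIC))
```

```text
t 4.37 pos [ 453.13 -309.07   25.33] rot [3.14 0.   1.45] F [-0.54 -0.32  0.32] w 11.5
turn [0.   0.   0.13] shift [-1.19 -0.39 -0.67]
```

View pics/s3.png

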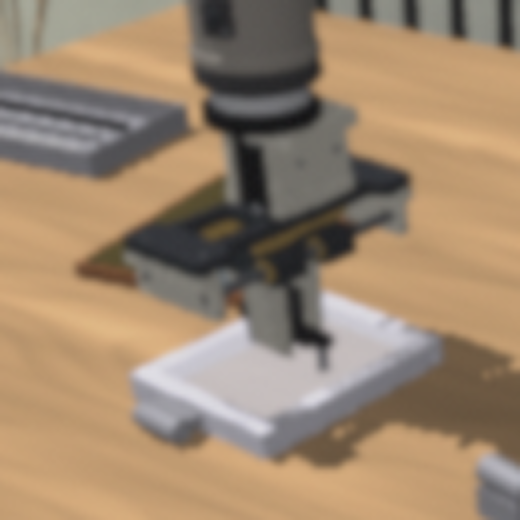

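>>> send_rows --targets '[[[0, 0, 0, 0, 0, -4, 1], [0, 0, 0, 0, 0, -16, 1], [0, 0, 0, 0, 0, -40, 1], [0, 0, 0, 0, 0, -65, 1], [0, 0, 0, 0, 0, -90, 1]]]'

```text
time: 4.83
tool_pos: [452.5, -308.5, 115.8]
tcp_rot: [-3.14, -0.001, 1.454]
contact_force: [0.1, -0.7, -3.4]
grip_width: 11.5
```

>>> send_rows --targets '[[[0, 0, 0, 0, 0, -20, 1], [0, 0, 0, 5, 0, -38, 1], [0, 0, 0, 20, 0, -44, 1], [0, 0, 0, 45, 0, -45, 1], [0, 0, 1, 75, 0, -45, 1]]]'

```text
time: 5.25
tool_pos: [461.5, -233.8, 160.1]
tcp_rot: [-3.142, 0.0, 1.434]
contact_force: [0.3, 0.0, -3.9]
grip_width: 11.4
```

Run:
```python
from h import *
plan([476.2,18.8,160],1.354)
```

```text
t 5.25 pos [ 461.54 -233.8   160.09] rot [-3.14  0.    1.43] F [ 0.27  0.02 -3.89] w 11.4
turn [-0.    0.    4.59] shift [252.24 -19.87   0.08]
```

>>> send_rows --targets '[[[0, 0, 1, 35, -2, 0, 1], [0, 0, 2, 70, -5, 0, 1], [0, 0, 3, 105, -8, 0, 1], [0, 0, 4, 140, -11, 0, 1], [0, 0, 4.6, 175, -14, 0, 1]]]'

```text
time: 5.67
tool_pos: [470.2, -56.5, 159.4]
tcp_rot: [-3.139, -0.0, 1.355]
contact_force: [1.2, 0.3, -3.1]
grip_width: 11.6
```

>>> send_rows --targets '[[[0, 0, 0, 30, -2, 0, 1], [0, 0, 0, 52, -4, 0, 1], [0, 0, 0, 67, -5, 0, 1], [0, 0, 0, 75, -6, 0, 1], [0, 0, 0, 77, -6, 0, 1]]]'

```text
time: 6.08
tool_pos: [481.2, 19.0, 159.6]
tcp_rot: [-3.14, -0.0, 1.358]
contact_force: [0.4, 1.0, -4.0]
grip_width: 11.7
```

Run:
```python
from h import *
for n,(r0,r1,c0,c1) in(("scene",(100,270,200,370)),("top",(165,315,220,370))):
    im=capture(n); cv2.imwrite(f"pics/{n}4.png",im[:,:,::-1]); cv2.imwrite(f"pics/{n}4z.png",cv2.resize(im[r0:r1,c0:c1,::-1],None,fx=3.5,fy=3.5,interpolation=cv2.INTER_CUBIC))
plan([476.2,18.8,110],1.354)
```

```text
t 6.18 pos [481.64  17.42 159.86] rot [-3.14  0.    1.36] F [ 0.05 -0.18 -3.82] w 11.7
turn [-0.06  0.02  0.15] shift [ 0.22 -5.56 49.86]
```

View pics/scene4z.png

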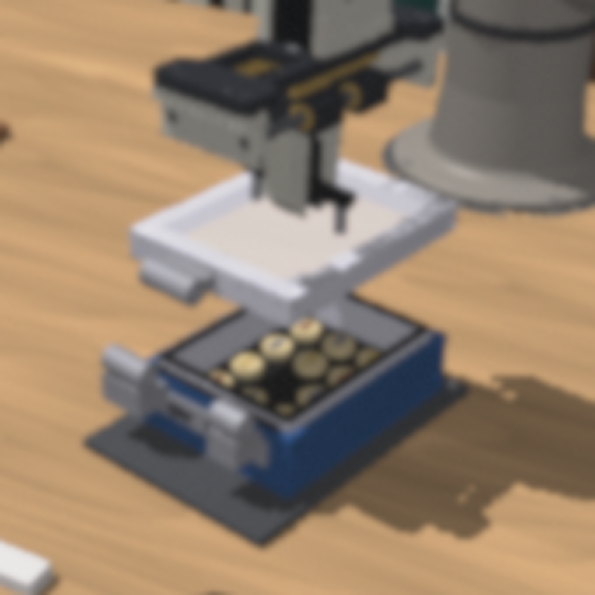

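View pics/top4z.png

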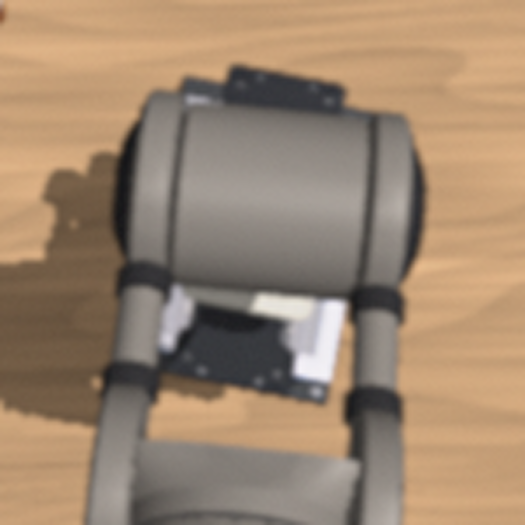

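>>> send_rows --targets '[[[0, 0, 0, 0.2, -1, 6, 1], [0, 0, 0, 0.2, -3, 18, 1], [0, 0, 0, 0.2, -5, 32, 1], [0, 0, 0, 0.2, -5.5, 44, 1], [0, 0, 0, 0.2, -5.5, 50, 1]]]'

```text
time: 6.6
tool_pos: [475.5, 17.7, 108.5]
tcp_rot: [-3.139, 0.001, 1.354]
contact_force: [-0.1, 0.0, -4.3]
grip_width: 11.2
```

Run:
```python
from h import *
for n,(r0,r1,c0,c1) in(("scene",(165,265,215,345)),):
    capture(n);im=capture(n); cv2.imwrite(f"pics/{n}5.png",im[:,:,::-1]); cv2.imwrite(f"pics/{n}5z.png",cv2.resize(im[r0:r1,c0:c1,::-1],None,fx=6,fy=6,interpolation=cv2.INTER_CUBIC))
plan([476.2,18.8,110],1.354)
```

```text
t 6.7 pos [475.97  17.88 109.15] rot [-3.14  0.    1.35] F [-0.25 -0.19 -3.94] w 11.5
turn [-0.15  0.03  0.03] shift [ 0.95  0.02 -0.85]
```

View pics/scene5z.png

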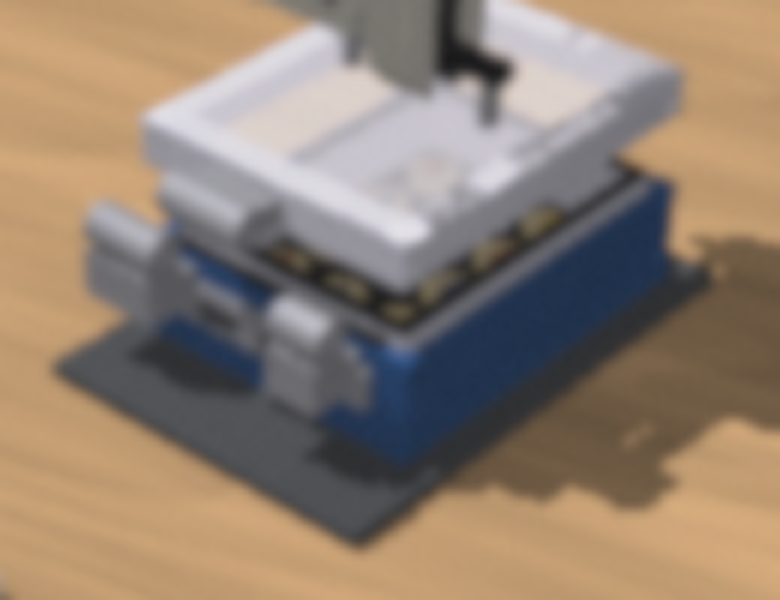

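```bash
cat > ov.py <<'E'
from h import *
def pose(P,x,y,z,yaw): return np.atleast_2d(P)@Rn.from_euler("z",yaw).as_matrix().T+[x,y,z]
def cyl(y0,y1,x,z,r=9,n=24):
    a=np.linspace(0,2*np.pi,n+1);L=[]
    for y in(y0,y1): L.append(np.c_[x+r*np.cos(a),0*a+y,z+r*np.sin(a)])
    L.append(np.array([[x,y0,z+r],[x,y1,z+r]]));return L
def box(hx,hy,z0,z1):
    c=[(hx,hy),(hx,-hy),(-hx,-hy),(-hx,hy),(hx,hy)];L=[np.array([(*q,z) for q in c]) for z in(z0,z1)]
    return L+[np.array([(*q,z0),(*q,z1)]) for q in c[:4]]
def draw(im,L,ps,n,o,k,col):
    for l in L:
        u=((proj(pose(l,*ps),n)-o+0.5)*k-0.5);cv2.polylines(im,[np.round(u*8).astype(np.int32)],False,col,1,cv2.LINE_AA,3)
def tray(d=0): return box(85,65,0,53)+cyl(-76+d,-40+d,103,63)+cyl(18+d,42+d,103,63)
COV=box(85,65,0,20)+cyl(-31,9,103,10)+[np.array([(0,-42,43),(0,42,43)])]
E
python3 - <<'E'
from ov import *
a=cv2.imread("pics/scene5.png");o=np.array([215,165]);k=6
im=cv2.resize(a[165:265,215:345],None,fx=k,fy=k,interpolation=cv2.INTER_CUBIC)
draw(im,tray(0),(476.2,18.8,6,-.217),"scene",o,k,(0,255,255))
draw(im,COV,(476,16.8,84,-.217),"scene",o,k,(0,0,255))
cv2.imwrite("pics/ov5.png",im)
E
```

```text
(no output)
```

View pics/ov5.png

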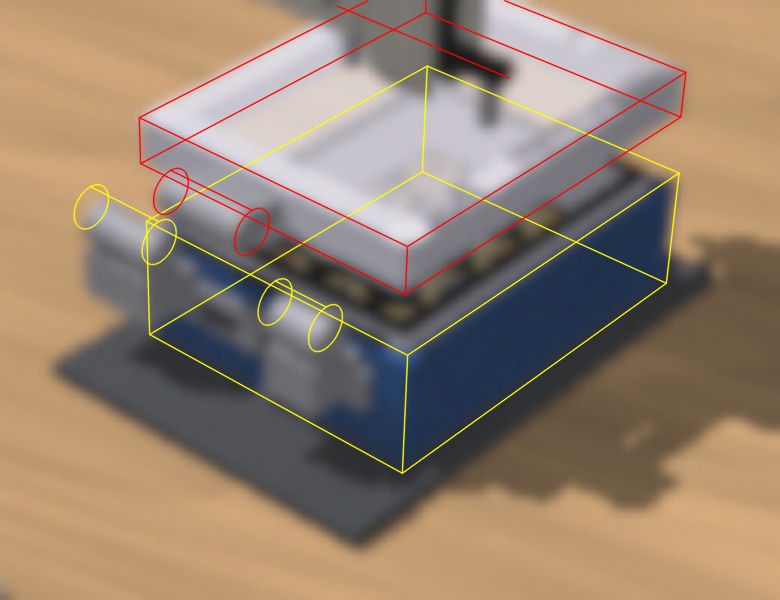

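Run:
```python
from ov import *
for n,(r0,r1,c0,c1),k in(("scene",(185,250,218,318),8),("top",(178,288,245,345),7)):
    a=cv2.imread(f"pics/{n}0.png");o=np.array([c0,r0])
    for z,col,d in((6,(0,255,255),5),(2,(0,0,255),5)):
        im=cv2.resize(a[r0:r1,c0:c1],None,fx=k,fy=k,interpolation=cv2.INTER_CUBIC)
        draw(im,tray(d),(476.2,18.8,z,-.217),n,o,k,col)
        cv2.imwrite(f"pics/ov0{n}{z}.png",im)
```

```text
(no output)
```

View pics/ov0scene6.png

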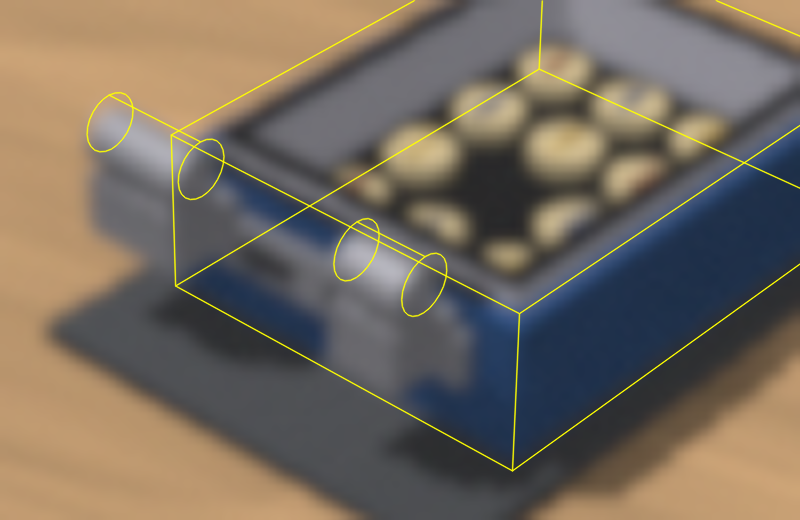

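View pics/ov0scene2.png

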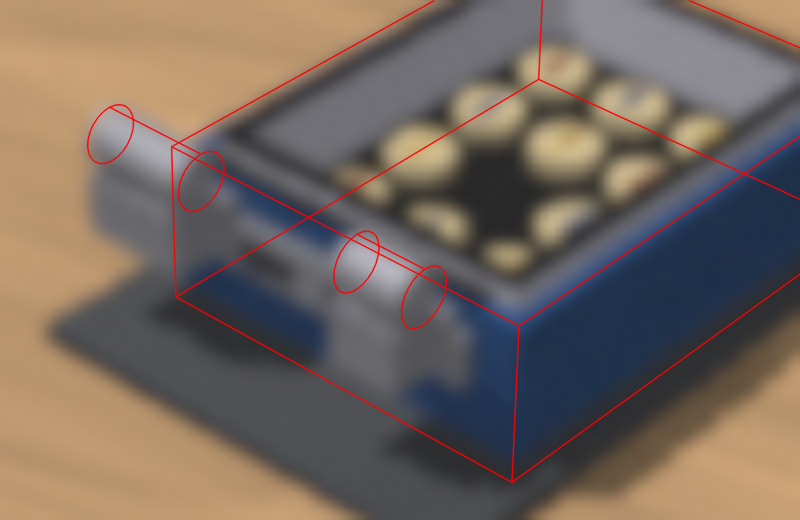

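View pics/ov0top6.png

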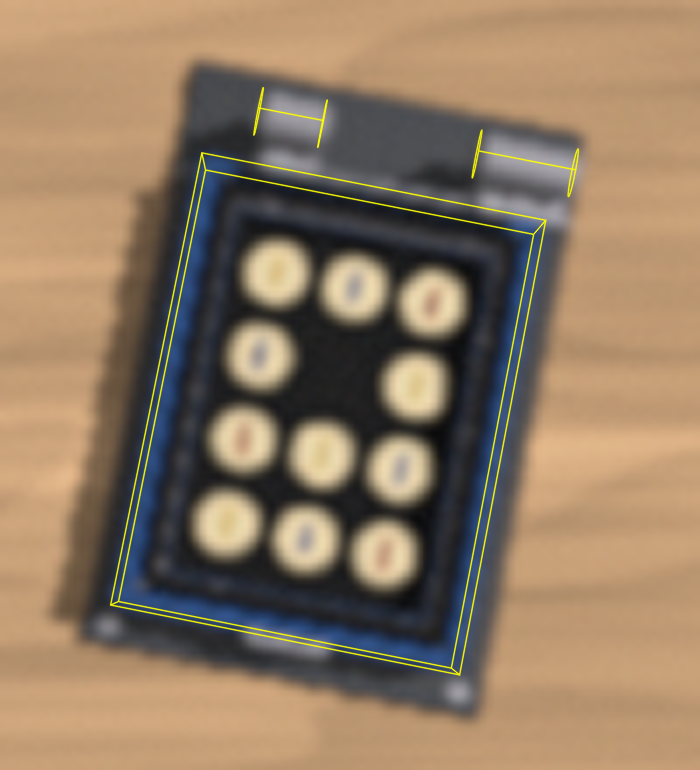

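>>> send_rows --targets '[[[0, 0, 0, 0.5, 0, 4, 1], [0, 0, 0, 1, 0, 8, 1], [0, 0, 0, 1, 0, 11, 1], [0, 0, 0, 1, 0, 14, 1]]]'

```text
time: 7.03
tool_pos: [477.2, 19.5, 96.3]
tcp_rot: [3.141, 0.0, 1.356]
contact_force: [0.2, 0.6, -4.0]
grip_width: 11.6
```

>>> send_rows --targets '[[[0, 0, 0, 0, 0, 1, 1], [0, 0, 0, 0, 0, 2, 1], [0, 0, 0, 0, 0, 2, 1]]]'

```text
time: 7.28
tool_pos: [477.0, 19.6, 94.2]
tcp_rot: [-3.142, 0.0, 1.356]
contact_force: [-0.3, -0.2, -4.1]
grip_width: 11.4
```

>>> send_rows --targets '[[[0, 0, 0, 0, 0, 1, 1], [0, 0, 0, 0, 0, 2, 1], [0, 0, 0, 0, 0, 2, 1]]]'

```text
time: 7.53
tool_pos: [477.0, 19.6, 92.2]
tcp_rot: [-3.142, 0.0, 1.356]
contact_force: [0.8, 1.0, -4.1]
grip_width: 12.0
```

Run:
```python
from ov import *
im=capture("scene"); a=im[:,:,::-1].copy();cv2.imwrite("pics/scene6.png",a)
o=np.array([215,165]);k=6
z=cv2.resize(a[165:265,215:345],None,fx=k,fy=k,interpolation=cv2.INTER_CUBIC);cv2.imwrite("pics/scene6z.png",z)
```

```text
(no output)
```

View pics/scene6z.png

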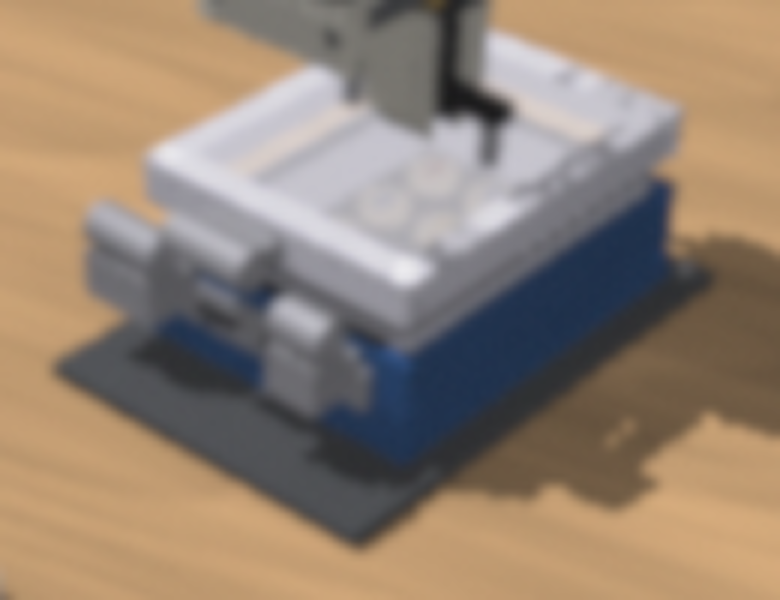

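>>> send_rows --targets '[[[0, 0, 0, 0, 0, 1, 1], [0, 0, 0, 0, 0, 2, 1], [0, 0, 0, 0, 0, 2, 1]]]'

```text
time: 7.83
tool_pos: [476.9, 19.6, 90.1]
tcp_rot: [-3.141, 0.0, 1.356]
contact_force: [0.6, 0.5, -4.5]
grip_width: 12.0
```

>>> send_rows --targets '[[[0, 0, 0, 0, 0, 1, 1], [0, 0, 0, 0, 0, 2, 1], [0, 0, 0, 0, 0, 2, 1]]]'

```text
time: 8.08
tool_pos: [476.9, 19.6, 88.1]
tcp_rot: [-3.141, 0.0, 1.356]
contact_force: [0.5, -0.1, -3.3]
grip_width: 11.4
```

>>> send_rows --targets '[[[0, 0, 0, 0, 0, 1, 1], [0, 0, 0, 0, 0, 1, 1]]]'

```text
time: 8.25
tool_pos: [476.9, 19.6, 87.2]
tcp_rot: [-3.141, 0.0, 1.356]
contact_force: [0.4, 0.0, -4.6]
grip_width: 11.7
```

>>> send_rows --targets '[[[0, 0, 0, 0, 0, 1, 1], [0, 0, 0, 0, 0, 1, 1]]]'

```text
time: 8.42
tool_pos: [476.9, 19.6, 86.2]
tcp_rot: [-3.141, 0.0, 1.356]
contact_force: [-1.0, 0.4, -4.2]
grip_width: 11.7
```

>>> send_rows --targets '[[[0, 0, 0, 0, 0, 1, 1], [0, 0, 0, 0, 0, 1, 1]]]'

```text
time: 8.58
tool_pos: [476.9, 19.6, 85.2]
tcp_rot: [-3.141, 0.0, 1.356]
contact_force: [-0.1, 0.2, -3.4]
grip_width: 11.2
```

>>> send_rows --targets '[[[0, 0, 0, 0, 0, 1, 1], [0, 0, 0, 0, 0, 1, 1]]]'

```text
time: 8.75
tool_pos: [476.9, 19.6, 84.2]
tcp_rot: [-3.141, 0.0, 1.356]
contact_force: [0.8, 0.2, -3.7]
grip_width: 11.7
```

>>> send_rows --targets '[[[0, 0, 0, 0, 0, 1, 1], [0, 0, 0, 0, 0, 1, 1]]]'

```text
time: 8.92
tool_pos: [476.9, 19.6, 83.1]
tcp_rot: [-3.141, 0.0, 1.356]
contact_force: [0.5, 0.8, -4.2]
grip_width: 11.8
```

>>> send_rows --targets '[[[0, 0, 0, 0, 0, 1, 1], [0, 0, 0, 0, 0, 1, 1]]]'

```text
time: 9.08
tool_pos: [476.9, 19.6, 82.1]
tcp_rot: [-3.141, 0.0, 1.356]
contact_force: [-1.3, -0.7, -4.2]
grip_width: 11.9
```

>>> send_rows --targets '[[[0, 0, 0, 0, 0, 1, 1], [0, 0, 0, 0, 0, 1, 1]]]'

```text
time: 9.25
tool_pos: [477.0, 19.6, 81.2]
tcp_rot: [3.141, 0.0, 1.356]
contact_force: [0.2, -0.1, -3.4]
grip_width: 11.6
```

>>> send_rows --targets '[[[0, 0, 0, 0, 0, 0.7, 1], [0, 0, 0, 0, 0, 0.7, 1]]]'

```text
time: 9.42
tool_pos: [477.0, 19.6, 80.7]
tcp_rot: [3.142, 0.0, 1.356]
contact_force: [-0.5, 0.5, -1.3]
grip_width: 11.9
```

>>> send_rows --targets '[[[0, 0, 0, 0, 0, 0.7, 1], [0, 0, 0, 0, 0, 0.7, 1]]]'

```text
time: 9.58
tool_pos: [476.8, 19.6, 79.9]
tcp_rot: [-3.141, 0.0, 1.356]
contact_force: [-2.2, 1.6, 0.4]
grip_width: 11.6
```

>>> send_rows --targets '[[[0, 0, 0, 0, 0, 0.6, 1], [0, 0, 0, 0, 0, 0.6, 1]]]'

```text
time: 9.75
tool_pos: [476.8, 19.6, 79.5]
tcp_rot: [-3.141, 0.0, 1.356]
contact_force: [-2.8, 1.1, 2.1]
grip_width: 11.9
```

Run:
```python
from ov import *
print(get_obs())
im=capture("scene"); a=im[:,:,::-1].copy();cv2.imwrite("pics/scene7.png",a)
z=cv2.resize(a[165:265,215:345],None,fx=6,fy=6,interpolation=cv2.INTER_CUBIC);cv2.imwrite("pics/scene7z.png",z)
```

```text
{'time': 9.75, 'joint_positions': array([-0.12,  0.44,  1.85, -0.  ,  0.86,  0.1 ]), 'dq': array([ 0., -0., -0., -0.,  0.,  0.]), 'tau': array([ -0.47, -40.4 , -19.13,  -0.01,  -0.91,  -0.  ]), 'tool_pos': array([476.83,  19.64,  79.47]), 'tcp_rot': array([-3.14,  0.  ,  1.36]), 'contact_force': array([-2.85,  1.11,  2.14]), 'moment': array([ 0.07,  0.27, -0.01]), 'grip_width': 11.917579412141588}
```

View pics/scene7z.png

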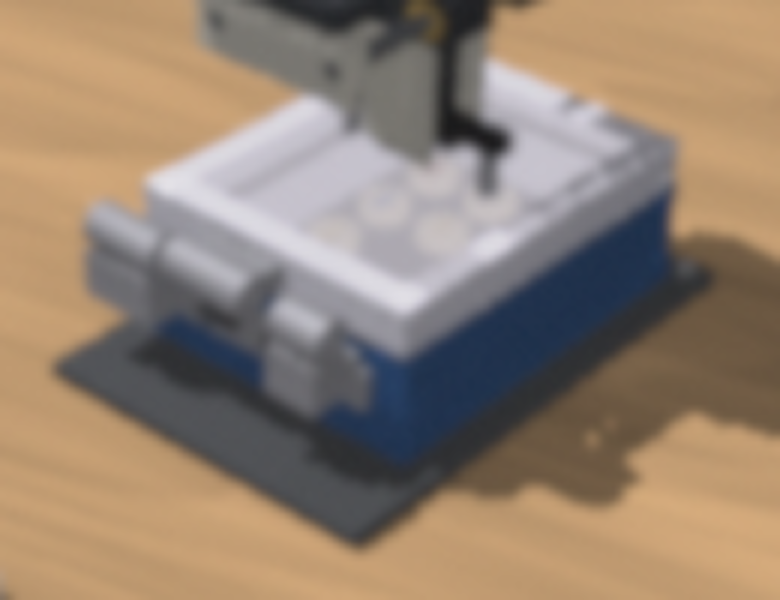

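>>> send_rows --targets '[[[0, 0, 0, 0, -0.4, 0, 1], [0, 0, 0, 0, -0.8, 0.4, 1], [0, 0, 0, 0, -0.8, 0.4, 1]]]'

```text
time: 10.05
tool_pos: [476.9, 19.6, 79.4]
tcp_rot: [3.14, -0.0, 1.356]
contact_force: [-1.1, -0.2, 5.3]
grip_width: 11.6
```

>>> send_rows --targets '[[[0, 0, 0, 0, -0.4, 0.6, 1], [0, 0, 0, 0, -0.4, 0.6, 1]]]'

```text
time: 10.22
tool_pos: [477.0, 19.6, 79.2]
tcp_rot: [3.139, -0.0, 1.356]
contact_force: [-3.4, -0.5, 8.0]
grip_width: 11.6
```

>>> send_rows --targets '[[[0, 0, 0, 0, 0.4, -0.6, 1], [0, 0, 0, 0, 0.4, -1, 1], [0, 0, 0, 0, 0.4, -1, 1]]]'

```text
time: 10.47
tool_pos: [476.8, 19.6, 79.5]
tcp_rot: [3.14, -0.0, 1.356]
contact_force: [-0.9, 0.0, 4.0]
grip_width: 11.8
```

>>> send_rows --targets '[[[0, 0, 0, 0, 0, 0, 0.6], [0, 0, 0, 0, 0, 0, 0.6], [0, 0, 0, 0, 0, 0, 0.4], [0, 0, 0, 0, 0, 0, 0.4]]]'

```text
time: 10.8
tool_pos: [476.2, 19.7, 79.1]
tcp_rot: [-3.141, 0.0, 1.356]
contact_force: [0.7, -0.4, -0.2]
grip_width: 26.1
```

>>> send_rows --targets '[[[0, 0, 0, 0, 0, -5, 0.4], [0, 0, 0, 0, 0, -20, 0.4], [0, 0, 0, 0, 0, -45, 0.4], [0, 0, 0, 0, 0, -70, 0.4], [0, 0, 0, 0, 0, -85, 0.4]]]'

```text
time: 11.22
tool_pos: [477.1, 19.7, 166.9]
tcp_rot: [3.139, -0.0, 1.356]
contact_force: [1.1, 0.0, 0.3]
grip_width: 27.5
```

Run:
```python
from h import *
# pin fit: axis points at z 28
a=cv2.imread("pics/top0.png");
for n in("scene","top"):
    im=cv2.imread(f"pics/{n}0.png").astype(int)
    m=((im[:,:,2]>110)&(im[:,:,1]<60)&(im[:,:,0]<70)).astype(np.uint8)
    k,l,s,c=cv2.connectedComponentsWithStats(m)
    for i in range(1,k):
        if s[i,4]>20: print(n,s[i],c[i])
plan([520,270,160],1.634)
```

```text
scene [375 246  15  11  95] [382.59 250.14]
scene [288 285   4  62 100] [289.43 313.96]
scene [309 300  25  68 153] [321.18 333.37]
top [192 221  12   8  71] [197.34 223.99]
t 11.22 pos [477.06  19.67 166.88] rot [ 3.14 -0.    1.36] F [1.08 0.02 0.34] w 27.5
turn [  0.17   0.01 -15.94] shift [253.73 -11.47   6.9 ]
```

Run:
```python
from h import *
for n,k,t in(("top",(197.9,223.9),(144.8,228.6)),("scene",(382.6,250.0),(454.9,271.8))):
    K=onz(k,n,28);P=onz(t,n,28);d=P-K;print(n,K,P,np.linalg.norm(d),"yaw of y-axis -> theta",np.arctan2(-d[0],d[1]))
print(tri((382.6,250.0),(197.9,223.9)),tri((454.9,271.8),(144.8,228.6)))
for n,(r0,r1,c0,c1) in(("scene",(165,265,215,345)),("top",(165,295,220,370))):
    im=capture(n); cv2.imwrite(f"pics/{n}8.png",im[:,:,::-1]); cv2.imwrite(f"pics/{n}8z.png",cv2.resize(im[r0:r1,c0:c1,::-1],None,fx=5,fy=5,interpolation=cv2.INTER_CUBIC))
```

```text
top [515.7  266.83  28.  ] [506.25 408.3   28.  ] 141.7856625662171 yaw of y-axis -> theta 0.06671065070370225
scene [512.63 268.07  28.  ] [507.85 409.28  28.  ] 141.29668896505234 yaw of y-axis -> theta 0.03379629975185355
(array([515.25, 267.71,  29.71]), np.float64(0.4607115998766744)) (array([506.27, 409.2 ,  26.68]), np.float64(0.17428095549718137))
```

View pics/scene8z.png

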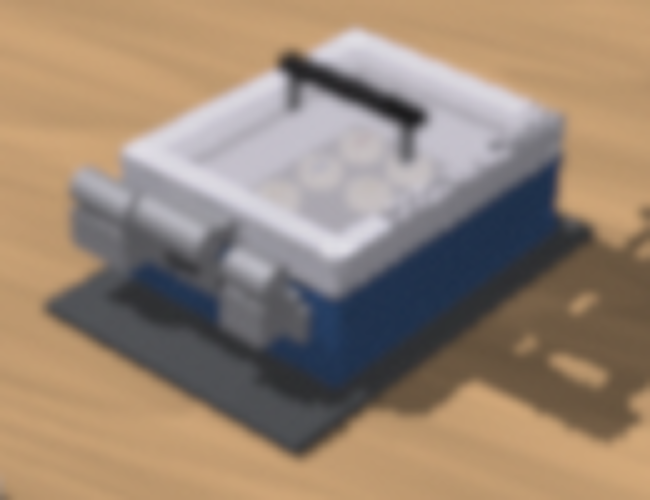

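Run:
```python
from h import *
plan([515,265.5,110],1.63)
```

```text
t 11.32 pos [477.9   19.57 167.1 ] rot [ 3.14 -0.    1.36] F [ 0.12  0.01 -0.64] w 27.3
turn [  0.34   0.02 -15.71] shift [248.16 -16.55  57.12]
```

>>> send_rows --targets '[[[0, 0, -3, 38, -3, 0, 0.2], [0, 0, -6, 76, -5, 4, 0.2], [0, 0, -9, 114, -8, 12, 0.2], [0, 0, -12, 152, -10, 22, 0.2], [0, 0, -14, 190, -12, 32, 0.2]]]'

```text
time: 11.73
tool_pos: [504.6, 209.5, 131.1]
tcp_rot: [-3.141, 0.0, 1.602]
contact_force: [0.3, 0.0, 0.6]
grip_width: 36.8
```

>>> send_rows --targets '[[[0, 0, -1.7, 30, -5, 10, 0.2], [0, 0, -1.7, 48, -10, 18, 0.2], [0, 0, -1.7, 56, -16, 23, 0.2], [0, 0, -1.7, 57, -18, 25, 0.2], [0, 0, -1.7, 57, -18, 25, 0.2]]]'

```text
time: 12.15
tool_pos: [484.3, 263.8, 106.4]
tcp_rot: [-3.139, 0.001, 1.63]
contact_force: [1.1, -0.0, -0.2]
grip_width: 36.6
```

Run:
```python
from h import *
for n,(r0,r1,c0,c1) in(("scene",(200,310,340,490)),("top",(165,265,130,280))):
    im=capture(n); cv2.imwrite(f"pics/{n}9.png",im[:,:,::-1]); cv2.imwrite(f"pics/{n}9z.png",cv2.resize(im[r0:r1,c0:c1,::-1],None,fx=5,fy=5,interpolation=cv2.INTER_CUBIC))
plan([515,265.5,60],1.63)
```

```text
t 12.25 pos [485.78 263.25 107.57] rot [3.14 0.   1.63] F [-0.19  0.09  0.91] w 36.9
turn [ 0.02  0.02 -0.08] shift [ 0.57 29.28 47.59]
```

View pics/scene9z.png

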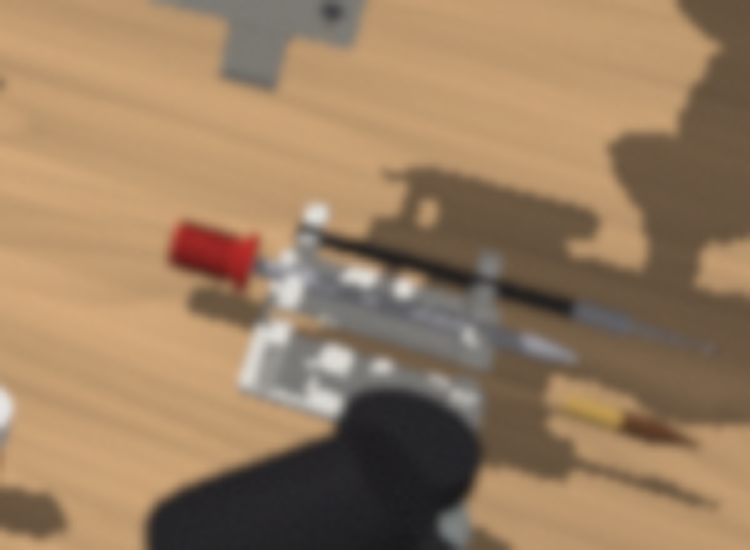

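View pics/top9.png

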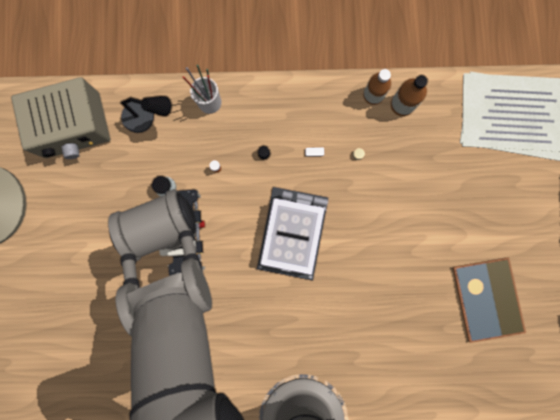

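>>> send_rows --targets '[[[0, 0, 0, 0.5, 10, 10, 0.2], [0, 0, 0, 0.5, 22, 25, 0.2], [0, 0, 0, 0.5, 28, 40, 0.2], [0, 0, 0, 0.5, 29.3, 50, 0.2], [0, 0, 0, 0.5, 29.3, 52, 0.2]]]'

```text
time: 12.67
tool_pos: [514.4, 265.0, 53.9]
tcp_rot: [-3.139, 0.001, 1.628]
contact_force: [-0.4, -1.2, 0.8]
grip_width: 36.6
```

Run:
```python
from h import *
for n,(r0,r1,c0,c1) in(("scene",(200,310,340,490)),("top",(180,260,150,250))):
    im=capture(n); cv2.imwrite(f"pics/{n}10z.png",cv2.resize(im[r0:r1,c0:c1,::-1],None,fx=5,fy=5,interpolation=cv2.INTER_CUBIC))
plan([515.2,265.5,9.2],1.63)
```

```text
t 12.77 pos [514.38 265.77  55.23] rot [-3.14  0.    1.63] F [ 0.06 -0.84 -0.38] w 36.5
turn [-0.06  0.02 -0.07] shift [-0.3   0.85 46.02]
```

View pics/scene10z.png

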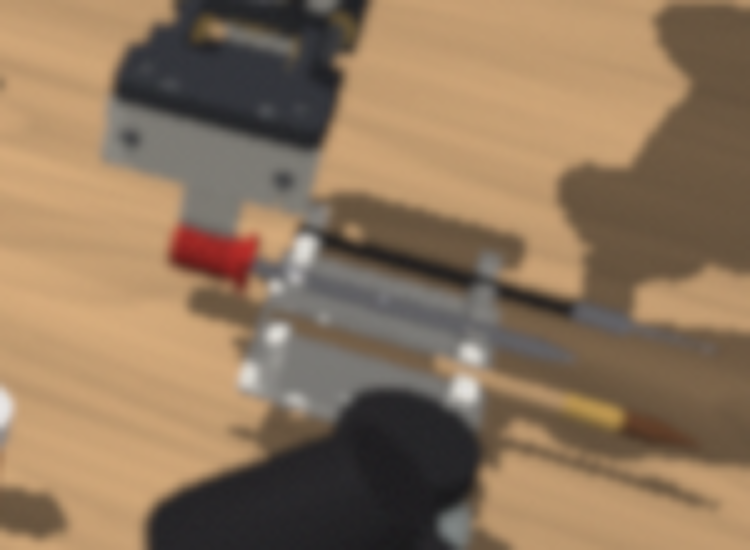

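View pics/top10z.png

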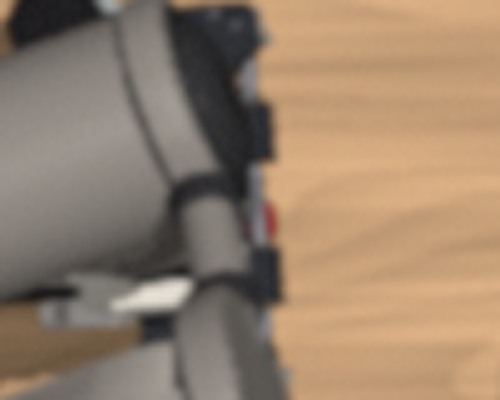

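>>> send_rows --targets '[[[0, 0, 0, -0.3, 0.8, 10, 0.2], [0, 0, 0, -0.3, 0.8, 22, 0.2], [0, 0, 0, -0.3, 0.8, 33, 0.2], [0, 0, 0, -0.3, 0.8, 40, 0.2], [0, 0, 0, -0.3, 0.8, 43, 0.2]]]'

```text
time: 13.18
tool_pos: [514.7, 266.1, 11.1]
tcp_rot: [-3.14, 0.001, 1.63]
contact_force: [0.2, 0.2, -0.6]
grip_width: 36.6
```

>>> send_rows --targets '[[[0, 0, 0, 0, 0, 1, 0.2], [0, 0, 0, 0, 0, 1, 0.2], [0, 0, 0, 0, 0, 1, 0.2]]]'

```text
time: 13.43
tool_pos: [515.7, 266.5, 11.7]
tcp_rot: [3.141, -0.0, 1.63]
contact_force: [-0.2, -0.7, 0.1]
grip_width: 36.9
```

Run:
```python
from h import *
plan([515.2,265.5,9.2],1.63)
for n,(r0,r1,c0,c1) in(("scene",(200,310,340,490)),):
    im=capture(n); cv2.imwrite(f"pics/{n}11z.png",cv2.resize(im[r0:r1,c0:c1,::-1],None,fx=5,fy=5,interpolation=cv2.INTER_CUBIC))
```

```text
t 13.43 pos [515.72 266.48  11.68] rot [ 3.14 -0.    1.63] F [-0.16 -0.65  0.1 ] w 36.9
turn [ 0.04 -0.01 -0.01] shift [-0.94 -0.58  2.48]
```

View pics/scene11z.png

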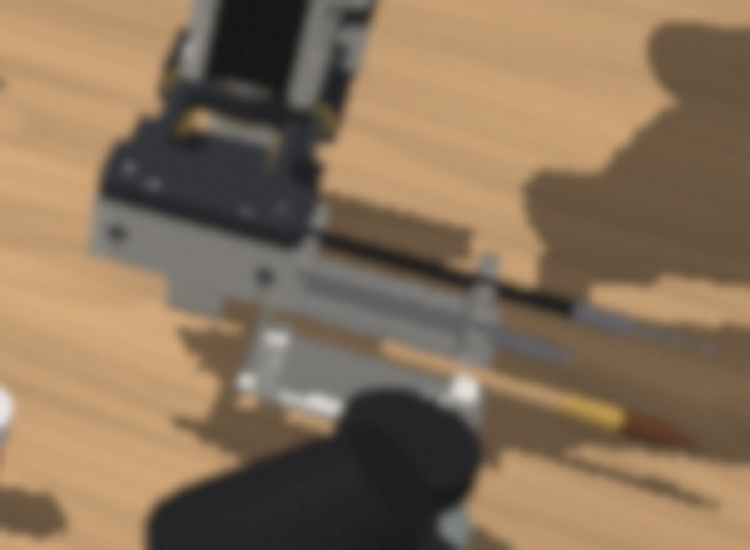

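>>> send_rows --targets '[[[0, 0, 0, -0.5, 0, 1.2, 0.2], [0, 0, 0, -0.9, 0, 2.4, 0.2], [0, 0, 0, -0.9, 0, 2.4, 0.2], [0, 0, 0, -0.9, 0, 2.4, 0.2]]]'

```text
time: 13.82
tool_pos: [515.5, 265.4, 8.9]
tcp_rot: [3.142, 0.0, 1.63]
contact_force: [-0.8, -0.8, 0.1]
grip_width: 36.9
```

>>> send_rows --targets '[[[0, 0, 0, 0, 0, 0, 1], [0, 0, 0, 0, 0, 0, 1], [0, 0, 0, 0, 0, 0, 1], [0, 0, 0, 0, 0, 0, 1], [0, 0, 0, 0, 0, 0, 1]]]'

```text
time: 14.23
tool_pos: [515.5, 265.4, 8.9]
tcp_rot: [3.142, 0.0, 1.63]
contact_force: [0.3, 0.4, 0.2]
grip_width: 19.0
```

Run:
```python
from h import *
plan([515.2,265.5,9.2],1.63)
print(get_obs()["contact_force"],get_obs()["moment"])
```

```text
t 14.23 pos [515.5  265.45   8.91] rot [3.14 0.   1.63] F [0.29 0.38 0.2 ] w 19.0
turn [ 0.    0.   -0.01] shift [ 0.07 -0.29 -0.29]
[0.29 0.38 0.2 ] [ 0.01 -0.1  -0.01]
```

>>> send_rows --targets '[[[0, 0, 0, 0, 0, -3, 1], [0, 0, 0, 0, 0, -12, 1], [0, 0, 0, 0, 0, -30, 1], [0, 0, 0, 0, 0, -55, 1], [0, 0, 0, 0, 0, -80, 1]]]'

```text
time: 14.65
tool_pos: [515.0, 265.3, 90.0]
tcp_rot: [-3.14, 0.0, 1.63]
contact_force: [1.4, -0.3, -0.4]
grip_width: 19.1
```

>>> send_rows --targets '[[[0, 0, 0, -2, 0, -20, 1], [0, 0, 0, -15, 0, -35, 1], [0, 0, 0, -35, 0, -48, 1], [0, 0, 0, -50, 0, -55, 1], [0, 0, 0, -55, 0, -58, 1]]]'

```text
time: 15.07
tool_pos: [519.4, 209.0, 149.1]
tcp_rot: [3.139, 0.0, 1.629]
contact_force: [0.5, 0.2, -1.0]
grip_width: 19.2
```

Run:
```python
from ov import *
for n,(r0,r1,c0,c1),k in(("scene",(180,250,215,315),8),("top",(178,288,245,345),7)):
    im=capture(n);a=im[:,:,::-1].copy();cv2.imwrite(f"pics/{n}12.png",a);o=np.array([c0,r0])
    z=cv2.resize(a[r0:r1,c0:c1],None,fx=k,fy=k,interpolation=cv2.INTER_CUBIC);cv2.imwrite(f"pics/{n}12z.png",z)
    draw(z,tray(4),(476.7,19.05,0.5,-.217),n,o,k,(0,255,255))
    draw(z,COV,(476.7,19.05,55,-.217),n,o,k,(0,0,255))
    cv2.imwrite(f"pics/ov12{n}.png",z)
plan([515.2,265.5,150],1.63)
```

```text
t 15.17 pos [519.11 210.02 147.93] rot [ 3.14 -0.    1.63] F [-0.28  0.19 -0.73] w 19.2
turn [ 0.09 -0.02 -0.1 ] shift [55.62 -0.72 -2.05]
```

View pics/ov12scene.png

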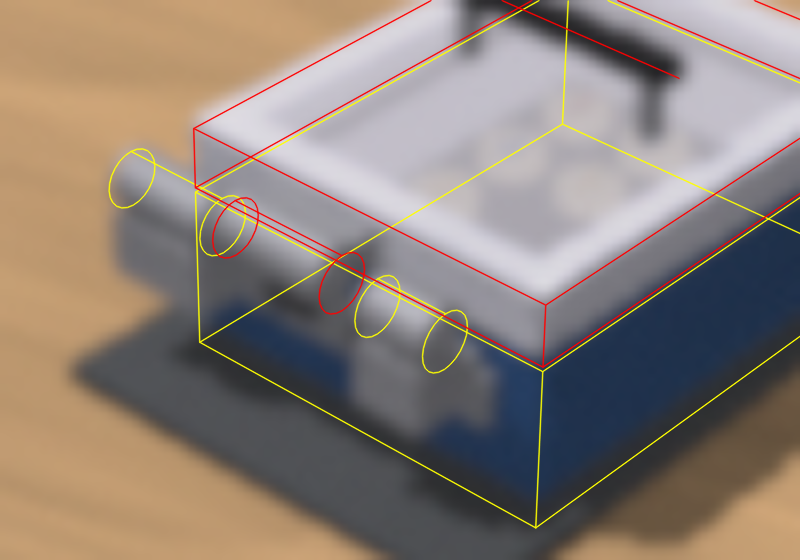

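View pics/ov12top.png

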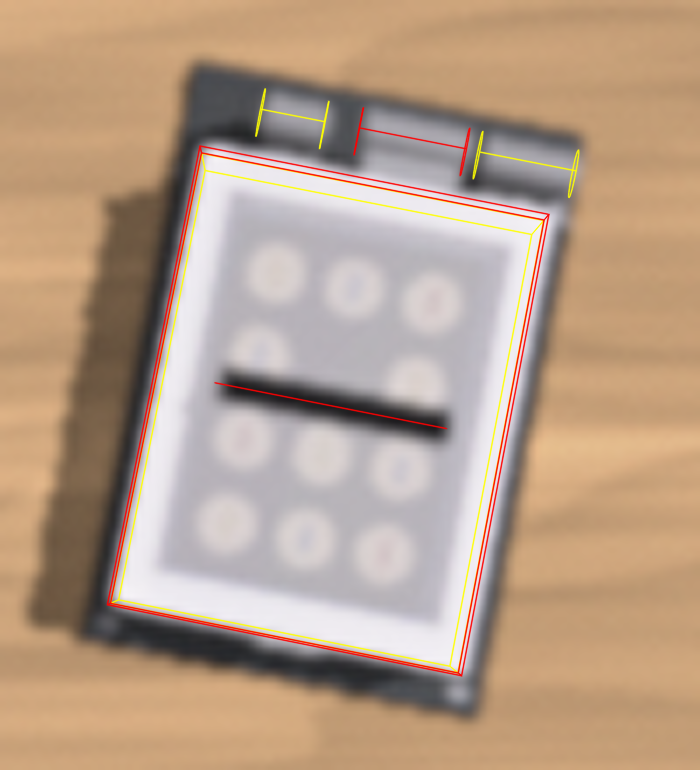

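View pics/scene12.png

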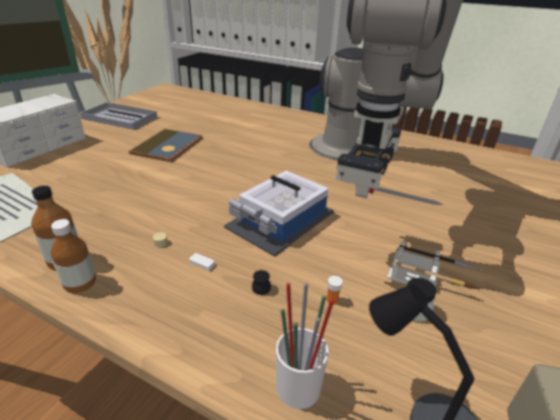

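Run:
```python
from ov import *
from scipy.ndimage import map_coordinates
a=cv2.cvtColor(cv2.imread("pics/top12.png"),cv2.COLOR_BGR2GRAY).astype(float)
b=cv2.cvtColor(cv2.imread("pics/top0.png"),cv2.COLOR_BGR2GRAY).astype(float)
ps=(476.7,19.05,0.5,-.217)
for nm,ys in(("k1",np.linspace(-66,-42,13)),("k2",np.linspace(26,42,9)),("ck",np.linspace(-27,3,13))):
    X=np.arange(85,122,1.5);
    for im in(a,b):
        pr=[]
        for x in X:
            u=proj(pose(np.array([[x,y,63] for y in ys]),*ps),"top");pr.append(map_coordinates(im,[u[:,1],u[:,0]],order=1).mean())
        print(nm,np.round(pr).astype(int))
print(np.arange(85,122,1.5))
# along-axis profile
Y=np.arange(-90,55,2.0)
u=proj(pose(np.array([[104,y,70] for y in Y]),*ps),"top");v=map_coordinates(b,[u[:,1],u[:,0]],order=1)
print(list(zip(Y.astype(int),v.round().astype(int))))
```

```text
k1 [229 212 183 148 116  96  91  99 113 129 144 156 165 168 166 158 145 129
 111  98  95 105 122 141 155]
k1 [144 150 143 126 106  93  89  96 109 125 139 151 160 163 161 153 140 124
 107  94  92 102 119 136 150]
k2 [226 210 179 142 111  90  88  97 113 128 141 152 159 161 160 154 143 127
 109  96  97 109 130 150 164]
k2 [132 139 132 116  99  87  87  96 110 124 137 147 153 156 155 149 138 123
 106  93  94 105 126 145 158]
ck [228 218 202 187 178 174 170 163 153 144 142 148 157 164 167 165 156 143
 126 110 102 106 120 137 151]
ck [ 96  90  79  68  64  64  67  70  73  76  79  79  80  79  79  79  79  79
  79  81  88 101 117 133 147]
[ 85.   86.5  88.   89.5  91.   92.5  94.   95.5  97.   98.5 100.  101.5
 103.  104.5 106.  107.5 109.  110.5 112.  113.5 115.  116.5 118.  119.5
 121. ]
[(np.int64(-90), np.int64(161)), (np.int64(-88), np.int64(160)), (np.int64(-86), np.int64(160)), (np.int64(-84), np.int64(159)), (np.int64(-82), np.int64(158)), (np.int64(-80), np.int64(157)), (np.int64(-78), np.int64(157)), (np.int64(-76), np.int64(156)), (np.int64(-74), np.int64(156)), (np.int64(-72), np.in
[... 1257 characters left out ...]
.int64(10), np.int64(78)), (np.int64(12), np.int64(77)), (np.int64(14), np.int64(78)), (np.int64(16), np.int64(85)), (np.int64(18), np.int64(101)), (np.int64(20), np.int64(121)), (np.int64(22), np.int64(142)), (np.int64(24), np.int64(152)), (np.int64(26), np.int64(157)), (np.int64(28), np.int64(159)), (np.int64(30), np.int64(160)), (np.int64(32), np.int64(159)), (np.int64(34), np.int64(159)), (np.int64(36), np.int64(158)), (np.int64(38), np.int64(157)), (np.int64(40), np.int64(155)), (np.int64(42), np.int64(142)), (np.int64(44), np.int64(121)), (np.int64(46), np.int64(97)), (np.int64(48), np.int64(81)), (np.int64(50), np.int64(76)), (np.int64(52), np.int64(74)), (np.int64(54), np.int64(74))]
```

```bash
cat >> h.py <<'E'
def cs(x,y,z,c=(476.7,19.05,0.5,-.217)):
    return Rn.from_euler("z",c[3]).apply([x,y,z])+[c[0],c[1],c[2]]
def incase(p,c=(476.7,19.05,0.5,-.217)):
    return Rn.from_euler("z",-c[3]).apply(np.array(p)-c[:3])
E
python3 - <<'E'
from h import *
t=cs(103.5,-232,63-19.1+.7);print(t);plan([t[0],t[1],150],1.354)
E
```

```text
[ 527.82 -229.79   45.1 ]
t 15.17 pos [519.11 210.02 147.93] rot [ 3.14 -0.    1.63] F [-0.28  0.19 -0.73] w 19.2
turn [ 0.09 -0.03 15.71] shift [-439.58  -16.53   -2.23]
```

>>> send_rows --targets '[[[0, 0, 2, -20, -1, -2, 1], [0, 0, 5, -58, -2, -2, 1], [0, 0, 9, -98, -4, -2, 1], [0, 0, 13, -138, -5, -2, 1], [0, 0, 15.7, -178, -7, -2, 1]]]'

```text
time: 15.58
tool_pos: [521.9, 31.9, 148.3]
tcp_rot: [-3.141, -0.0, 1.354]
contact_force: [1.6, 0.2, 0.1]
grip_width: 19.1
```

Run:
```python
from h import *
t=cs(103.5,-232,63-19.1+.7);plan([t[0],t[1],150],1.354)
```

```text
t 15.58 pos [521.87  31.93 148.32] rot [-3.14 -0.    1.35] F [1.62 0.18 0.12] w 19.1
turn [-0.05 -0.01 -0.02] shift [-254.3    62.19   -1.78]
```

>>> send_rows --targets '[[[0, 0, 0, -38, 9, -1, 1], [0, 0, 0, -76, 18, -2, 1], [0, 0, 0, -114, 28, -2, 1], [0, 0, 0, -150, 37, -2, 1], [0, 0, 0, -185, 46, -2, 1]]]'

```text
time: 16.0
tool_pos: [527.6, -159.2, 150.3]
tcp_rot: [-3.141, -0.001, 1.356]
contact_force: [0.1, -1.1, -1.3]
grip_width: 19.3
```

>>> send_rows --targets '[[[0, 0, 0, -30, 8, 0, 1], [0, 0, 0, -52, 13, 5, 1], [0, 0, 0, -66, 15, 20, 1], [0, 0, 0, -69, 16, 40, 1], [0, 0, 0, -69, 16, 55, 1]]]'

```text
time: 16.42
tool_pos: [528.4, -229.3, 93.9]
tcp_rot: [-3.14, -0.001, 1.354]
contact_force: [-0.1, 1.7, -1.2]
grip_width: 19.1
```

Run:
```python
from ov import *
capture("top");im=capture("top");a=im[:,:,::-1].copy();cv2.imwrite("pics/top13.png",a)
im=capture("scene");a=im[:,:,::-1].copy();cv2.imwrite("pics/scene13.png",a)
t=cs(103.5,-232,63-19.1+.7);print(t);plan(t,1.354)
```

```text
[ 527.82 -229.79   45.1 ]
t 16.57 pos [ 528.05 -227.76   94.39] rot [-3.14 -0.    1.36] F [ 0.79 -0.18  0.25] w 19.1
turn [-0.2  -0.08  0.12] shift [-2.1   0.39 49.29]
```

View pics/top13.png

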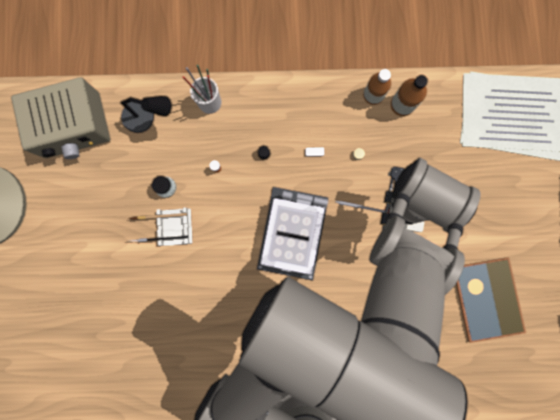

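View pics/scene13.png

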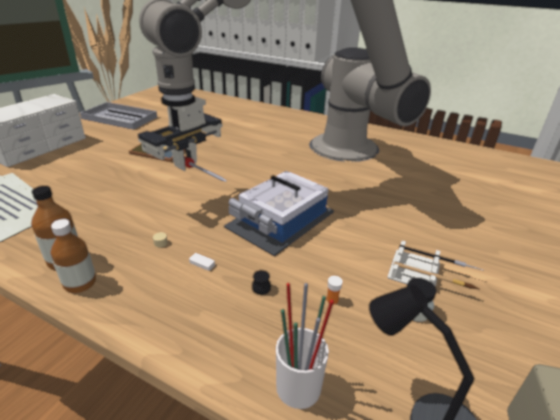

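>>> send_rows --targets '[[[0, 0, 0, -1, 0.3, 8, 1], [0, 0, 0, -2, 0.4, 22, 1], [0, 0, 0, -2, 0.4, 36, 1], [0, 0, 0, -2, 0.4, 44, 1], [0, 0, 0, -2, 0.4, 48, 1]]]'

```text
time: 16.98
tool_pos: [528.6, -230.5, 47.3]
tcp_rot: [-3.141, -0.0, 1.356]
contact_force: [0.0, -0.1, -0.9]
grip_width: 19.2
```

>>> send_rows --targets '[[[0, 0, 0, 0, 0, 0, 1], [0, 0, 0, 0, 0, 0, 1]]]'

```text
time: 17.15
tool_pos: [529.0, -231.0, 48.5]
tcp_rot: [3.141, 0.0, 1.356]
contact_force: [-0.3, -0.5, -0.2]
grip_width: 19.3
```

```bash
cat > look.py <<'E'
import sys
from ov import *
tag=sys.argv[1];d=float(sys.argv[2]) if len(sys.argv)>2 else 2
o=get_obs();T=o["tool_pos"];R=Rn.from_euler("xyz",o["tcp_rot"])
def tl(p): return R.apply(np.atleast_2d(p))+T
for n,(r0,r1,c0,c1),k in(("scene",(140,250,170,300),6),("top",(180,240,265,405),5.5)):
    im=capture(n);a=im[:,:,::-1].copy();cv2.imwrite(f"pics/{n}{tag}.png",a);oo=np.array([c0,r0])
    z=cv2.resize(a[r0:r1,c0:c1],None,fx=k,fy=k,interpolation=cv2.INTER_CUBIC);cv2.imwrite(f"pics/{n}{tag}z.png",z)
    draw(z,tray(d)[6:],(476.7,19.05,0.5,-.217),n,oo,k,(0,255,255))
    L=[tl([[-15,0,-19.1],[143.1,0,-19.1]]),tl([[143.1,-3,-19.1],[143.1,3,-19.1]])]
    draw(z,L,(0,0,0,0),n,oo,k,(0,0,255));cv2.imwrite(f"pics/{n}{tag}o.png",z)
o=get_obs();p=o["tool_pos"];print(p,np.round(o["tcp_rot"],4),"grasp axis in case:",incase(R.apply([0,0,-19.1])+p),"tip",incase(R.apply([143.1,0,-19.1])+p),"F",o["contact_force"])
E
python3 look.py 14
```

```text
[ 529.13 -231.21   48.8 ] [3.14 0.   1.36] grasp axis in case: [ 105.06 -233.09   67.4 ] tip [104.75 -89.99  67.36] F [ 0.23 -0.04 -1.39]
```

View pics/scene14o.png

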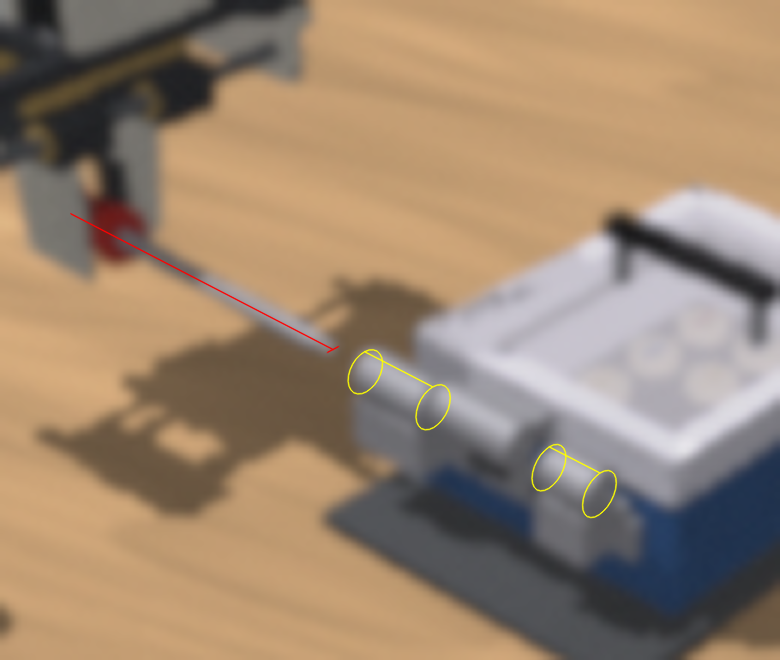

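View pics/top14o.png

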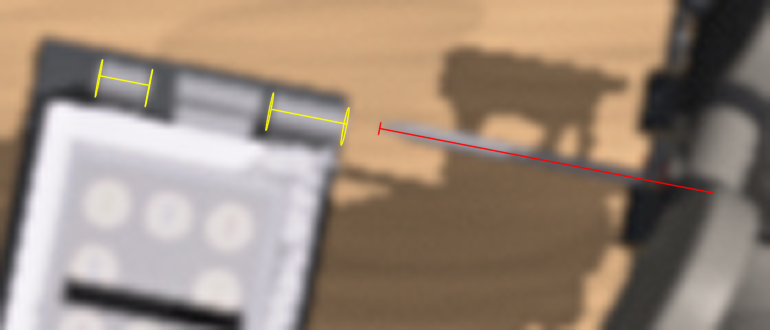

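View pics/scene14z.png

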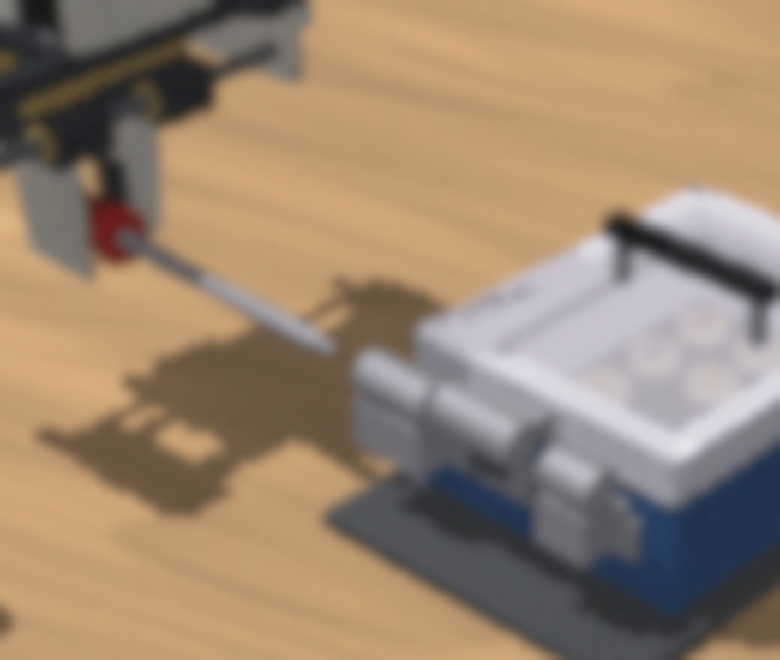

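```bash
cat > strip.py <<'E'
import sys
from ov import *
from scipy.ndimage import map_coordinates
tag=sys.argv[1]
o=get_obs();T=o["tool_pos"];R=Rn.from_euler("xyz",o["tcp_rot"])
S=np.arange(15,175,0.4)
for n,ax in(("scene",2),("top",1)):
    a=cv2.imread(f"pics/{n}{tag}.png").astype(float)
    W=np.arange(-15,15.01,0.25);out=np.zeros((len(W),len(S),3))
    for i,w in enumerate(W):
        P=np.c_[S,np.zeros_like(S),np.full_like(S,-19.1)]
        P[:,ax]+= w if ax==1 else w   # scene: w along tool z(down), top: w along tool y(+x case)
        u=proj(R.apply(P)+T,n)
        for c in range(3): out[i,:,c]=map_coordinates(a[:,:,c],[u[:,1],u[:,0]],order=1)
    if n=="top": out=out[::-1]
    out=cv2.resize(out.astype(np.uint8),None,fx=2,fy=2)
    cv2.line(out,(0,120),(40,120),(0,0,255),1);cv2.line(out,(760,120),(800,120),(0,0,255),1)
    for q in range(20,176,20): cv2.line(out,(int((q-15)*5),0),(int((q-15)*5),8),(0,255,0),1)
    cv2.imwrite(f"pics/strip_{n}{tag}.png",out)
x=np.vstack([cv2.imread(f"pics/strip_{n}{tag}.png") for n in("scene","top")]);cv2.imwrite(f"pics/strip{tag}.png",x);print(x.shape)
E
python3 strip.py 14
```

```text
(484, 800, 3)
```

View pics/strip14.png

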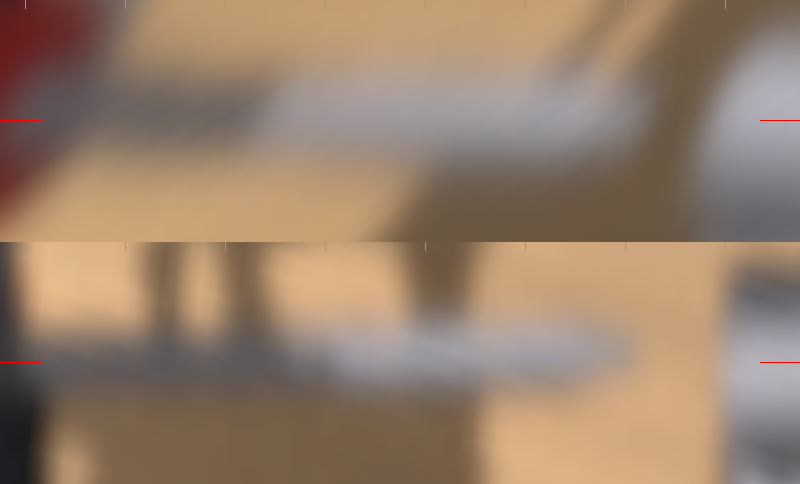

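>>> send_rows --targets '[[[0, 0, -0.1, 0, -0.7, 1, 1], [0, 0, -0.3, 0, -1.5, 2, 1], [0, 0, -0.3, 0, -1.5, 3, 1], [0, 0, -0.3, 0, -1.5, 3, 1], [0, 0, -0.3, 0, -1.5, 3, 1]]]'

```text
time: 17.67
tool_pos: [527.1, -230.7, 44.9]
tcp_rot: [3.142, 0.0, 1.361]
contact_force: [-0.1, -0.5, -1.0]
grip_width: 18.9
```

```bash
python3 look.py 15; python3 strip.py 15
```

```text
[ 527.15 -230.69   44.98] [3.14 0.   1.36] grasp axis in case: [ 103.03 -233.02   63.58] tip [102.01 -89.93  63.57] F [ 0.31 -1.34 -1.02]
(484, 800, 3)
```

View pics/strip15.png

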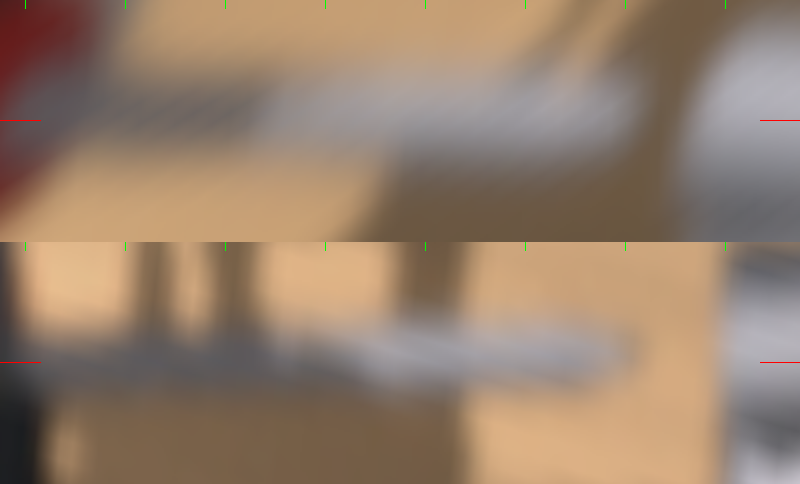

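View pics/scene15o.png

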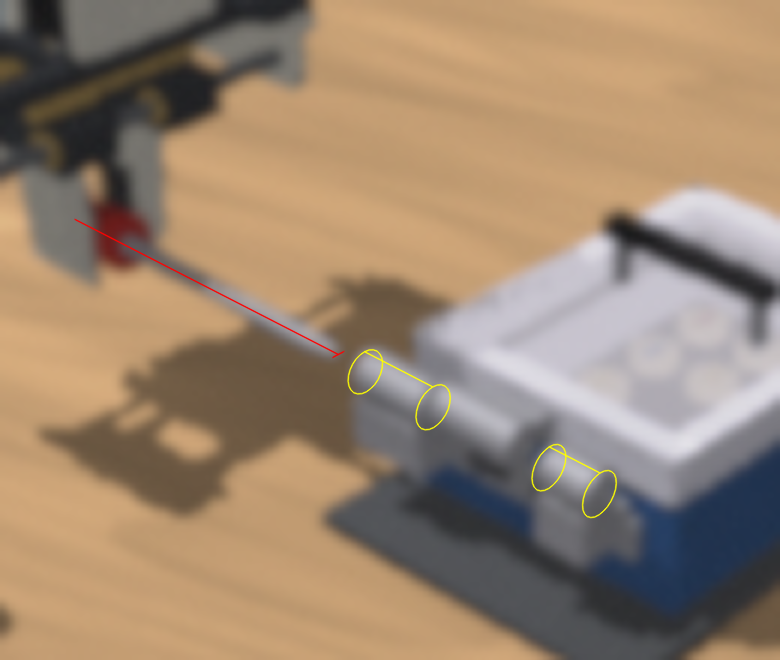

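>>> send_rows --targets '[[[0, 0, 0, 4, 0.4, 0.5, 1], [0, 0, 0, 8, 0.7, 0.8, 1], [0, 0, 0, 11, 0.7, 0.8, 1], [0, 0, 0, 12, 0.7, 0.8, 1], [0, 0, 0, 12, 0.7, 0.8, 1]]]'

```text
time: 18.18
tool_pos: [530.4, -218.6, 44.1]
tcp_rot: [3.142, 0.0, 1.362]
contact_force: [-0.7, 0.2, -0.1]
grip_width: 18.9
```

```bash
python3 look.py 16
```

```text
[ 530.34 -218.99   44.14] [3.14 0.   1.36] grasp axis in case: [ 103.63 -220.91   62.74] tip [102.5  -77.81  62.73] F [ 0.79 -0.66 -0.96]
```

View pics/scene16z.png

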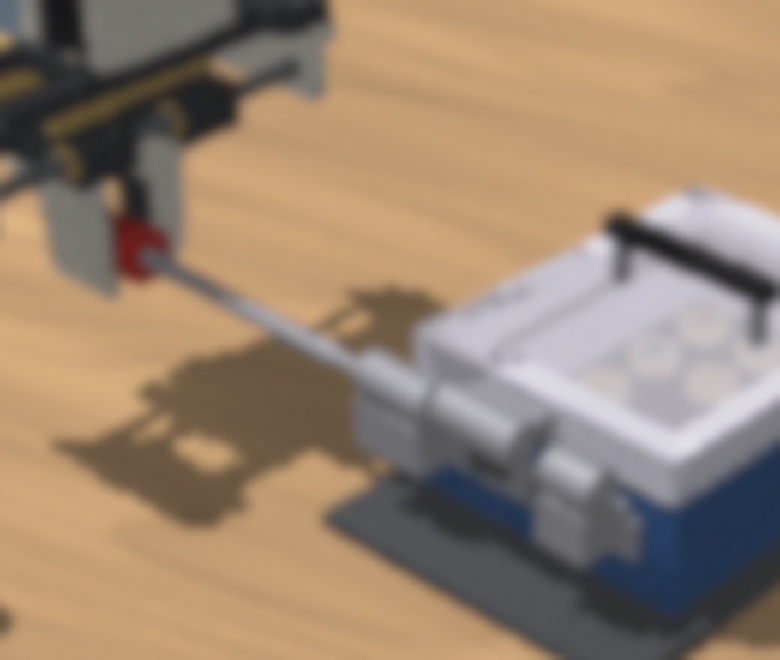

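View pics/top16z.png

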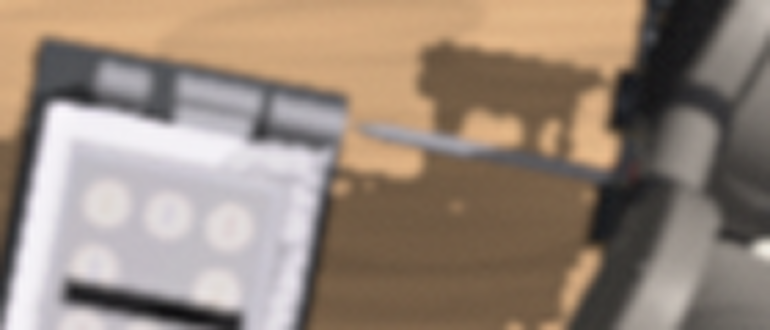

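>>> send_rows --targets '[[[0, 0, 0, 2, 0.4, 0, 1], [0, 0, 0, 4, 0.4, 0, 1], [0, 0, 0, 6, 0.4, 0, 1], [0, 0, 0, 6, 0.4, 0, 1]]]'

```text
time: 18.62
tool_pos: [532.0, -212.9, 44.1]
tcp_rot: [-3.142, -0.0, 1.361]
contact_force: [0.3, 0.8, -0.3]
grip_width: 19.4
```

>>> send_rows --targets '[[[0, 0, 0, 1.5, 0, 0, 1], [0, 0, 0, 3, 0, 0, 1], [0, 0, 0, 3, 0, 0, 1]]]'

```text
time: 18.87
tool_pos: [532.6, -210.1, 44.1]
tcp_rot: [-3.142, -0.0, 1.361]
contact_force: [0.2, 0.2, -0.9]
grip_width: 18.9
```

>>> send_rows --targets '[[[0, 0, 0, 1.5, 0, 0, 1], [0, 0, 0, 3, 0, 0, 1], [0, 0, 0, 3, 0, 0, 1]]]'

```text
time: 19.12
tool_pos: [533.2, -207.1, 44.1]
tcp_rot: [-3.141, -0.0, 1.361]
contact_force: [0.0, -0.5, -0.9]
grip_width: 19.0
```

>>> send_rows --targets '[[[0, 0, 0, 1.5, 0, 0, 1], [0, 0, 0, 3, 0, 0, 1], [0, 0, 0, 4, 0, 0, 1], [0, 0, 0, 4, 0, 0, 1]]]'

```text
time: 19.45
tool_pos: [534.0, -203.2, 44.1]
tcp_rot: [-3.142, -0.0, 1.361]
contact_force: [-0.2, 0.2, -0.1]
grip_width: 19.2
```

>>> send_rows --targets '[[[0, 0, 0, 1.5, 0, 0, 1], [0, 0, 0, 3, 0, 0, 1], [0, 0, 0, 4, 0, 0, 1], [0, 0, 0, 4, 0, 0, 1]]]'

```text
time: 19.78
tool_pos: [534.8, -199.3, 44.1]
tcp_rot: [-3.142, 0.0, 1.361]
contact_force: [0.1, -0.4, -1.2]
grip_width: 19.2
```

```bash
python3 look.py 17
```

```text
[ 534.85 -199.52   44.11] [3.14 0.   1.36] grasp axis in case: [ 103.85 -200.92   62.71] tip [102.78 -57.83  62.71] F [ 0.15  0.33 -0.49]
```

View pics/scene17z.png

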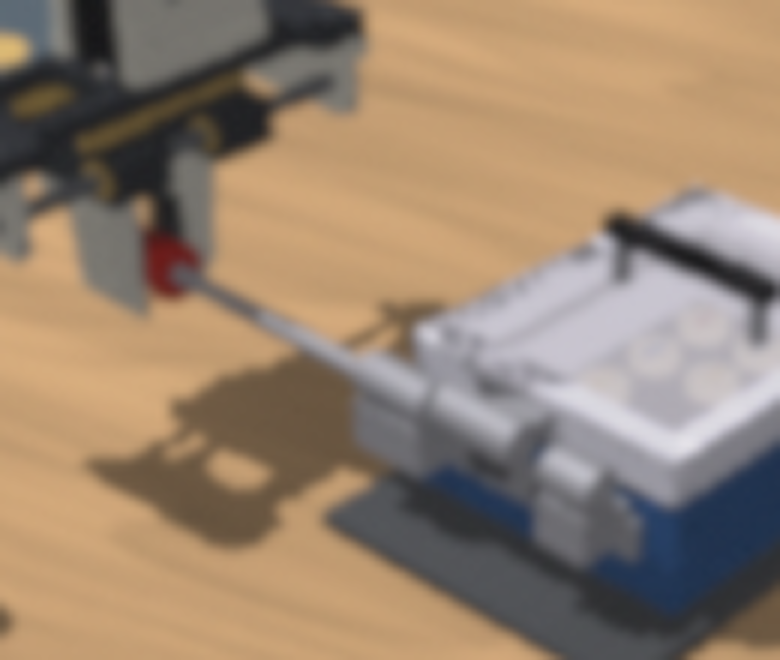

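View pics/top17z.png

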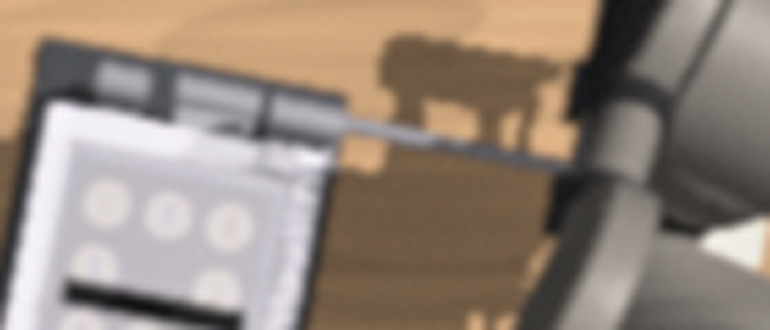

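>>> send_rows --targets '[[[0, 0, 0, 2, 0, 0, 1], [0, 0, 0, 4, 0, -0.3, 1], [0, 0, 0, 6, 0, -0.5, 1], [0, 0, 0, 6, 0, -0.5, 1], [0, 0, 0, 6, 0, -0.5, 1]]]'

```text
time: 20.3
tool_pos: [536.1, -193.5, 44.6]
tcp_rot: [3.142, 0.0, 1.361]
contact_force: [0.7, -1.3, -1.1]
grip_width: 19.0
```

>>> send_rows --targets '[[[0, 0, 0, 2, 0, -0.3, 1], [0, 0, 0, 4, 0, -0.3, 1], [0, 0, 0, 6, 0, -0.3, 1], [0, 0, 0, 6, 0, -0.3, 1]]]'

```text
time: 20.63
tool_pos: [537.4, -187.4, 44.9]
tcp_rot: [-3.142, -0.0, 1.361]
contact_force: [-0.4, -0.7, 0.3]
grip_width: 19.4
```

>>> send_rows --targets '[[[0, 0, 0, 0, 0, -0.3, 1], [0, 0, 0, 0, 0, -0.5, 1], [0, 0, 0, 0, 0, -0.5, 1]]]'

```text
time: 20.88
tool_pos: [537.3, -187.9, 45.4]
tcp_rot: [-3.142, 0.0, 1.361]
contact_force: [0.1, 0.6, -1.6]
grip_width: 19.0
```

>>> send_rows --targets '[[[0, 0, 0, 2, 0, 0, 1], [0, 0, 0, 4, 0, 0, 1], [0, 0, 0, 5, 0, 0, 1], [0, 0, 0, 5, 0, 0, 1]]]'

```text
time: 21.22
tool_pos: [538.4, -182.6, 45.4]
tcp_rot: [-3.142, -0.0, 1.361]
contact_force: [-0.2, -0.7, -1.0]
grip_width: 19.0
```

>>> send_rows --targets '[[[0, 0, 0, 1.5, 0, 0, 1], [0, 0, 0, 3, 0, 0, 1], [0, 0, 0, 3, 0, 0, 1]]]'

```text
time: 21.47
tool_pos: [539.0, -179.7, 45.4]
tcp_rot: [-3.142, -0.0, 1.361]
contact_force: [-0.4, -0.3, -0.7]
grip_width: 19.0
```

>>> send_rows --targets '[[[0, 0, 0, 1.5, 0, 0, 1], [0, 0, 0, 3, 0, 0, 1], [0, 0, 0, 3, 0, 0, 1]]]'

```text
time: 21.72
tool_pos: [539.7, -176.8, 45.4]
tcp_rot: [3.142, -0.0, 1.361]
contact_force: [-0.4, -0.1, -1.9]
grip_width: 19.1
```

>>> send_rows --targets '[[[0, 0, 0, 1, 0, 0, 1], [0, 0, 0, 2, 0, 0, 1], [0, 0, 0, 2, 0, 0, 1]]]'

```text
time: 21.97
tool_pos: [540.1, -175.0, 45.4]
tcp_rot: [3.142, 0.0, 1.361]
contact_force: [-0.9, -0.3, -1.9]
grip_width: 18.8
```

>>> send_rows --targets '[[[0, 0, 0, 1, 0, 0, 1], [0, 0, 0, 2, 0, 0, 1], [0, 0, 0, 2, 0, 0, 1]]]'

```text
time: 22.22
tool_pos: [540.5, -173.0, 45.4]
tcp_rot: [3.142, 0.0, 1.361]
contact_force: [0.4, 0.5, -1.1]
grip_width: 19.2
```

>>> send_rows --targets '[[[0, 0, 0, 1, 0, 0, 1], [0, 0, 0, 2, 0, 0, 1], [0, 0, 0, 2, 0, 0, 1]]]'

```text
time: 22.47
tool_pos: [540.9, -171.1, 45.4]
tcp_rot: [3.142, 0.0, 1.361]
contact_force: [0.1, -0.5, -1.0]
grip_width: 19.3
```

>>> send_rows --targets '[[[0, 0, 0, 1, 0, 0, 1], [0, 0, 0, 2, 0, 0, 1], [0, 0, 0, 2, 0, 0, 1]]]'

```text
time: 22.72
tool_pos: [541.2, -169.1, 45.4]
tcp_rot: [-3.141, 0.0, 1.361]
contact_force: [-0.6, -0.4, -0.8]
grip_width: 19.2
```

>>> send_rows --targets '[[[0, 0, 0, 1, 0, 0, 1], [0, 0, 0, 2, 0, 0, 1], [0, 0, 0, 2, 0, 0, 1]]]'

```text
time: 22.97
tool_pos: [541.6, -167.3, 45.4]
tcp_rot: [-3.141, 0.0, 1.361]
contact_force: [-1.6, -1.2, -1.0]
grip_width: 19.2
```

>>> send_rows --targets '[[[0, 0, 0, 1, 0, 0, 1], [0, 0, 0, 2, 0, 0, 1], [0, 0, 0, 2, 0, 0, 1]]]'

```text
time: 23.22
tool_pos: [542.1, -165.5, 45.4]
tcp_rot: [3.142, 0.0, 1.361]
contact_force: [-1.3, -1.7, -1.0]
grip_width: 19.0
```

```bash
python3 look.py 18
```

```text
[ 542.05 -165.45   45.4 ] [-3.14  0.    1.36] grasp axis in case: [ 103.54 -166.1    64.  ] tip [102.5  -23.    63.94] F [-1.86 -2.5  -1.46]
```

View pics/scene18z.png

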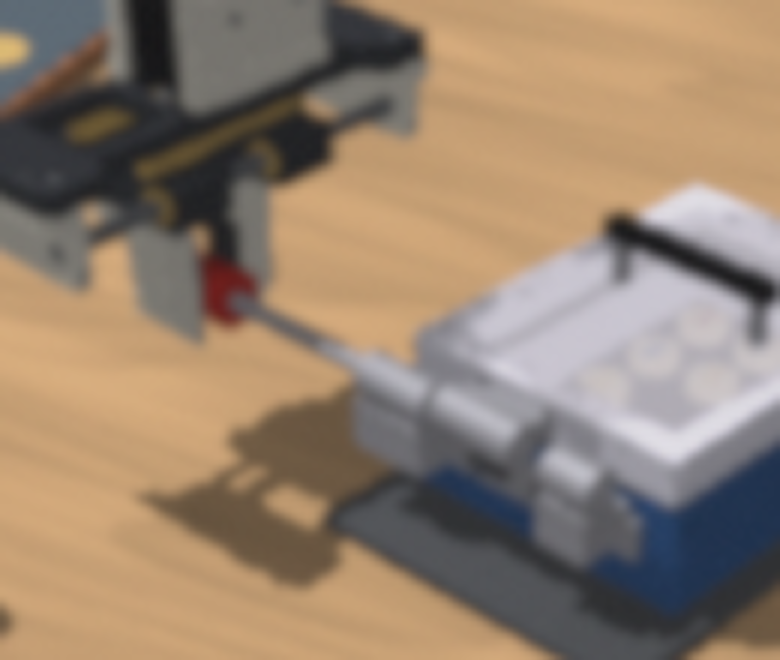

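>>> send_rows --targets '[[[0, 0, 0, 1, -0.3, 0, 1], [0, 0, 0, 2, -0.3, 0, 1], [0, 0, 0, 2, -0.3, 0, 1]]]'

```text
time: 23.57
tool_pos: [542.3, -163.6, 45.5]
tcp_rot: [3.141, 0.001, 1.361]
contact_force: [-1.3, -3.9, -2.8]
grip_width: 19.1
```

>>> send_rows --targets '[[[0, 0, 0, 1, 0, 0, 1], [0, 0, 0, 2, 0, 0, 1], [0, 0, 0, 2, 0, 0, 1]]]'

```text
time: 23.82
tool_pos: [542.7, -162.0, 45.4]
tcp_rot: [3.141, 0.001, 1.361]
contact_force: [-1.9, -5.9, -2.2]
grip_width: 19.4
```

>>> send_rows --targets '[[[0, 0, 0, 1, 0, 0, 1], [0, 0, 0, 2, 0, 0, 1], [0, 0, 0, 2, 0, 0, 1]]]'

```text
time: 24.07
tool_pos: [543.0, -160.1, 45.4]
tcp_rot: [3.141, 0.001, 1.361]
contact_force: [-1.9, -6.2, -1.5]
grip_width: 19.0
```

>>> send_rows --targets '[[[0, 0, 0, 1, 0, 0, 1], [0, 0, 0, 2, 0, 0, 1], [0, 0, 0, 2, 0, 0, 1]]]'

```text
time: 24.32
tool_pos: [543.4, -158.3, 45.4]
tcp_rot: [3.141, 0.001, 1.361]
contact_force: [-2.6, -6.9, -1.8]
grip_width: 19.1
```

>>> send_rows --targets '[[[0, 0, 0, 1, 0, 0, 1], [0, 0, 0, 2, 0, 0, 1], [0, 0, 0, 2, 0, 0, 1]]]'

```text
time: 24.57
tool_pos: [543.8, -156.2, 45.4]
tcp_rot: [3.141, 0.001, 1.361]
contact_force: [-1.7, -5.6, -2.3]
grip_width: 19.1
```

>>> send_rows --targets '[[[0, 0, 0, 1, 0, 0, 1], [0, 0, 0, 2, 0, 0, 1], [0, 0, 0, 2, 0, 0, 1]]]'

```text
time: 24.82
tool_pos: [544.2, -154.5, 45.4]
tcp_rot: [3.141, 0.001, 1.361]
contact_force: [-2.4, -7.1, -2.9]
grip_width: 18.8
```

>>> send_rows --targets '[[[0, 0, 0, 1, 0, 0, 1], [0, 0, 0, 2, 0, 0, 1], [0, 0, 0, 3, 0, 0, 1], [0, 0, 0, 3, 0, 0, 1]]]'

```text
time: 25.15
tool_pos: [544.8, -151.8, 45.3]
tcp_rot: [3.141, 0.002, 1.361]
contact_force: [-2.9, -7.9, -2.6]
grip_width: 19.3
```

>>> send_rows --targets '[[[0, 0, 0, 1, 0, 0, 1], [0, 0, 0, 2, 0, 0, 1], [0, 0, 0, 3, 0, 0, 1], [0, 0, 0, 3, 0, 0, 1]]]'

```text
time: 25.48
tool_pos: [545.4, -149.0, 45.3]
tcp_rot: [3.141, 0.002, 1.361]
contact_force: [-3.0, -9.0, -2.8]
grip_width: 19.3
```

>>> send_rows --targets '[[[0, 0, 0, 1, 0, 0, 1], [0, 0, 0, 2, 0, 0, 1], [0, 0, 0, 3, 0, 0, 1], [0, 0, 0, 3, 0, 0, 1]]]'

```text
time: 25.82
tool_pos: [546.0, -146.0, 45.3]
tcp_rot: [3.141, 0.002, 1.361]
contact_force: [-2.6, -9.2, -3.2]
grip_width: 18.9
```

```bash
python3 look.py 19; python3 -c "
from h import *
print(get_obs()['moment'])"
```

```text
[ 546.   -146.03   45.3 ] [3.14 0.   1.36] grasp axis in case: [ 103.21 -146.25   63.89] tip [102.18  -3.16  63.62] F [-2.35 -9.51 -2.53]
[-1.4   0.36  0.02]
```

View pics/scene19z.png

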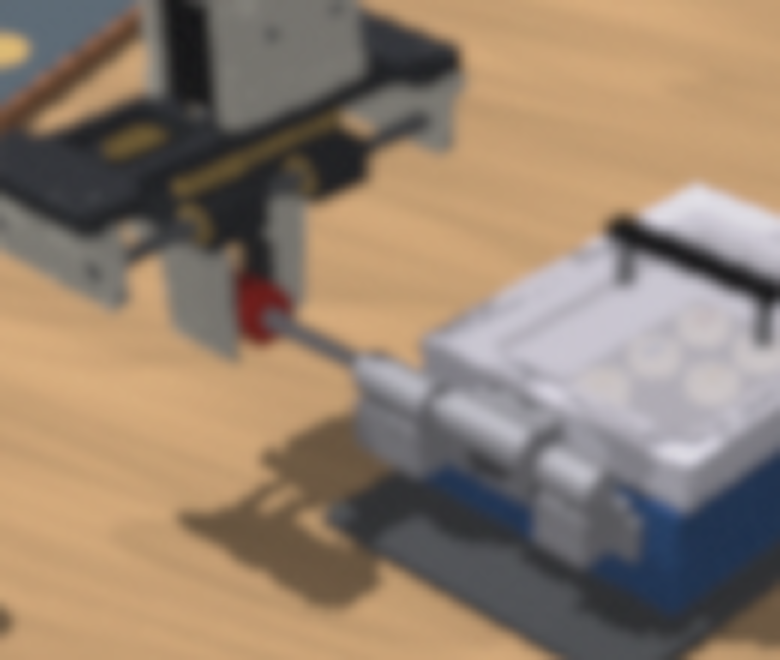

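>>> send_rows --targets '[[[0, 0, 0, 0, 0, 0.3, 1], [0, 0, 0, 0, 0, 0.5, 1], [0, 0, 0, 0, 0, 0.5, 1]]]'

```text
time: 26.17
tool_pos: [546.1, -145.8, 44.9]
tcp_rot: [3.141, 0.001, 1.361]
contact_force: [-2.0, -7.8, -2.3]
grip_width: 19.2
```

>>> send_rows --targets '[[[0, 0, 0, 1, 0, 0, 1], [0, 0, 0, 2, 0, 0, 1], [0, 0, 0, 2, 0, 0, 1]]]'

```text
time: 26.42
tool_pos: [546.6, -143.7, 44.9]
tcp_rot: [3.141, 0.001, 1.361]
contact_force: [-2.0, -7.6, -1.5]
grip_width: 19.3
```

```bash
python3 -c "
from h import *
o=get_obs();print(o['moment'],o['contact_force'],o['tcp_rot'],incase(o['tool_pos']))"
```

```text
[-1.18  0.33  0.04] [-1.98 -7.63 -1.54] [3.14 0.   1.36] [ 103.26 -143.89   44.4 ]
```

>>> send_rows --targets '[[[0, 0, 0, 1, 0, 0.2, 1], [0, 0, 0, 2, 0, 0.3, 1], [0, 0, 0, 2, 0, 0.3, 1]]]'

```text
time: 26.67
tool_pos: [547.0, -141.6, 44.7]
tcp_rot: [3.141, 0.001, 1.361]
contact_force: [-2.4, -6.7, -0.9]
grip_width: 19.0
```

>>> send_rows --targets '[[[0, 0, 0, 1, 0, 0, 1], [0, 0, 0, 2, 0, 0, 1], [0, 0, 0, 3, 0, 0, 1], [0, 0, 0, 3, 0, 0, 1]]]'

```text
time: 27.0
tool_pos: [547.7, -138.6, 44.7]
tcp_rot: [3.141, 0.001, 1.361]
contact_force: [-1.6, -7.0, -2.4]
grip_width: 19.6
```

>>> send_rows --targets '[[[0, 0, 0, 1, 0, 0, 1], [0, 0, 0, 2, 0, 0, 1], [0, 0, 0, 3, 0, 0, 1], [0, 0, 0, 3, 0, 0, 1]]]'

```text
time: 27.33
tool_pos: [548.3, -135.7, 44.7]
tcp_rot: [3.141, 0.001, 1.361]
contact_force: [-0.9, -6.3, -1.6]
grip_width: 19.0
```

>>> send_rows --targets '[[[0, 0, 0, 1, 0, 0, 1], [0, 0, 0, 2, 0, 0, 1], [0, 0, 0, 3, 0, 0, 1], [0, 0, 0, 3, 0, 0, 1]]]'

```text
time: 27.67
tool_pos: [548.9, -132.7, 44.7]
tcp_rot: [3.141, 0.001, 1.361]
contact_force: [-2.7, -7.0, -1.7]
grip_width: 19.4
```

>>> send_rows --targets '[[[0, 0, 0, 1, 0, 0, 1], [0, 0, 0, 2, 0, 0, 1], [0, 0, 0, 3, 0, 0, 1], [0, 0, 0, 3, 0, 0, 1]]]'

```text
time: 28.0
tool_pos: [549.6, -129.8, 44.7]
tcp_rot: [3.141, 0.001, 1.361]
contact_force: [-1.7, -6.3, -0.8]
grip_width: 19.5
```

>>> send_rows --targets '[[[0, 0, 0, 1, 0, 0, 1], [0, 0, 0, 2, 0, 0, 1], [0, 0, 0, 3, 0, 0, 1], [0, 0, 0, 3, 0, 0, 1]]]'

```text
time: 28.33
tool_pos: [550.2, -126.8, 44.7]
tcp_rot: [3.141, 0.001, 1.361]
contact_force: [-2.0, -5.9, -1.8]
grip_width: 19.0
```

>>> send_rows --targets '[[[0, 0, 0, 1, 0, 0, 1], [0, 0, 0, 2, 0, 0, 1], [0, 0, 0, 3, 0, 0, 1], [0, 0, 0, 3, 0, 0, 1]]]'

```text
time: 28.67
tool_pos: [550.8, -123.9, 44.7]
tcp_rot: [3.141, 0.001, 1.361]
contact_force: [-0.7, -5.8, -2.3]
grip_width: 19.0
```

>>> send_rows --targets '[[[0, 0, 0, 1, 0, 0, 1], [0, 0, 0, 2, 0, 0, 1], [0, 0, 0, 2, 0, 0, 1]]]'

```text
time: 28.92
tool_pos: [551.2, -121.9, 44.7]
tcp_rot: [3.141, 0.001, 1.361]
contact_force: [-1.7, -5.7, -0.7]
grip_width: 18.9
```

>>> send_rows --targets '[[[0, 0, 0, 1, 0, 0, 1], [0, 0, 0, 2, 0, 0, 1], [0, 0, 0, 2, 0, 0, 1]]]'

```text
time: 29.17
tool_pos: [551.6, -120.0, 44.7]
tcp_rot: [3.141, 0.001, 1.361]
contact_force: [-1.2, -6.5, -1.9]
grip_width: 19.1
```

>>> send_rows --targets '[[[0, 0, 0, 1, 0, 0, 1], [0, 0, 0, 2, 0, 0, 1], [0, 0, 0, 2, 0, 0, 1]]]'

```text
time: 29.42
tool_pos: [552.0, -118.0, 44.6]
tcp_rot: [3.141, 0.001, 1.361]
contact_force: [-1.6, -5.0, -2.0]
grip_width: 19.1
```

```bash
python3 look.py 20; python3 -c "
from h import *
print(get_obs()['moment'])"
```

```text
[ 552.05 -118.03   44.66] [3.14 0.   1.36] grasp axis in case: [ 103.09 -117.62   63.26] tip [102.07  25.48  63.11] F [-1.17 -6.82 -1.61]
[-0.92  0.25  0.  ]
```

View pics/scene20z.png

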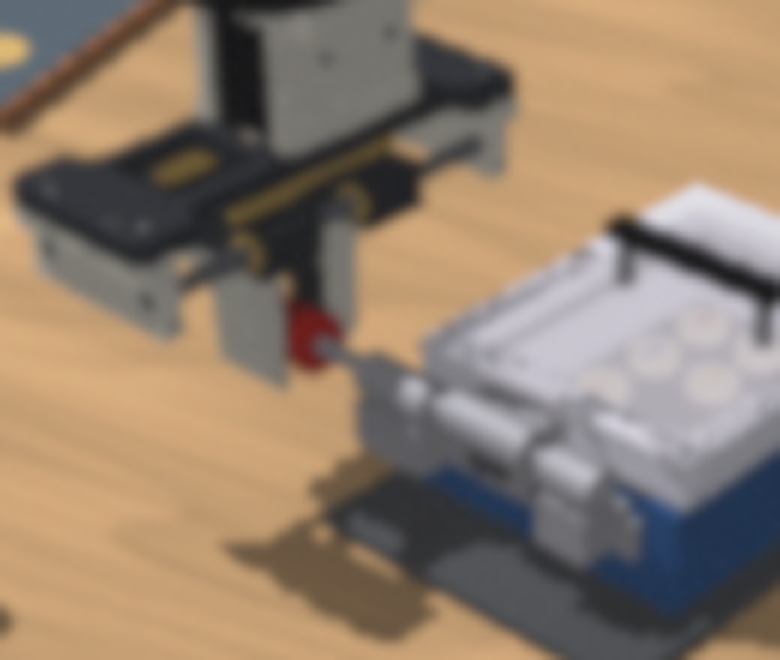

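View pics/top20z.png

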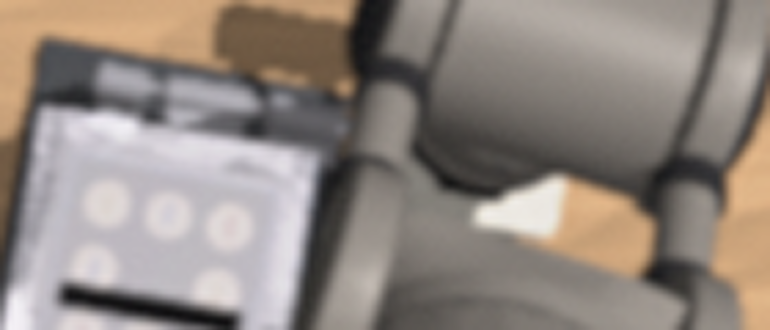

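>>> send_rows --targets '[[[0, 0, 0, 1, 0, 0, 1], [0, 0, 0, 2, 0, 0, 1], [0, 0, 0, 3, 0, 0, 1], [0, 0, 0, 3, 0, 0, 1]]]'

```text
time: 29.85
tool_pos: [552.7, -115.1, 44.7]
tcp_rot: [3.141, 0.001, 1.361]
contact_force: [-2.2, -6.2, -1.4]
grip_width: 19.3
```

>>> send_rows --targets '[[[0, 0, 0, 1, 0, 0, 1], [0, 0, 0, 2, 0, 0, 1], [0, 0, 0, 3, 0, 0, 1], [0, 0, 0, 3, 0, 0, 1]]]'

```text
time: 30.18
tool_pos: [553.3, -112.1, 44.7]
tcp_rot: [3.141, 0.001, 1.361]
contact_force: [-1.1, -6.2, -0.6]
grip_width: 19.2
```

>>> send_rows --targets '[[[0, 0, 0, 1, 0, 0, 1], [0, 0, 0, 2, 0, 0, 1], [0, 0, 0, 3, 0, 0, 1], [0, 0, 0, 3, 0, 0, 1]]]'

```text
time: 30.52
tool_pos: [554.0, -109.2, 44.7]
tcp_rot: [3.141, 0.001, 1.361]
contact_force: [-1.5, -6.5, -1.2]
grip_width: 19.2
```

>>> send_rows --targets '[[[0, 0, 0, 1, 0, 0, 1], [0, 0, 0, 2, 0, 0, 1], [0, 0, 0, 3, 0, 0, 1], [0, 0, 0, 3, 0, 0, 1]]]'

```text
time: 30.85
tool_pos: [554.6, -106.4, 44.8]
tcp_rot: [3.141, 0.001, 1.361]
contact_force: [-2.2, -6.3, -0.7]
grip_width: 19.4
```

>>> send_rows --targets '[[[0, 0, 0, 1, 0, 0, 1], [0, 0, 0, 2, 0, 0, 1], [0, 0, 0, 3, 0, 0, 1], [0, 0, 0, 3, 0, 0, 1]]]'

```text
time: 31.18
tool_pos: [555.3, -103.5, 44.9]
tcp_rot: [3.141, 0.001, 1.361]
contact_force: [-1.9, -6.2, -0.4]
grip_width: 19.3
```

>>> send_rows --targets '[[[0, 0, 0, 1, 0, 0, 1], [0, 0, 0, 2, 0, 0, 1], [0, 0, 0, 3, 0, 0, 1], [0, 0, 0, 3, 0, 0, 1]]]'

```text
time: 31.52
tool_pos: [555.9, -100.6, 44.9]
tcp_rot: [3.141, 0.001, 1.361]
contact_force: [-1.5, -5.8, 0.1]
grip_width: 19.1
```

```bash
python3 look.py 21
```

```text
[ 555.89 -100.58   44.89] [3.14 0.   1.36] grasp axis in case: [103.08 -99.75  63.49] tip [102.04  43.35  63.31] F [-0.49 -6.17 -0.99]
```

View pics/scene21z.png

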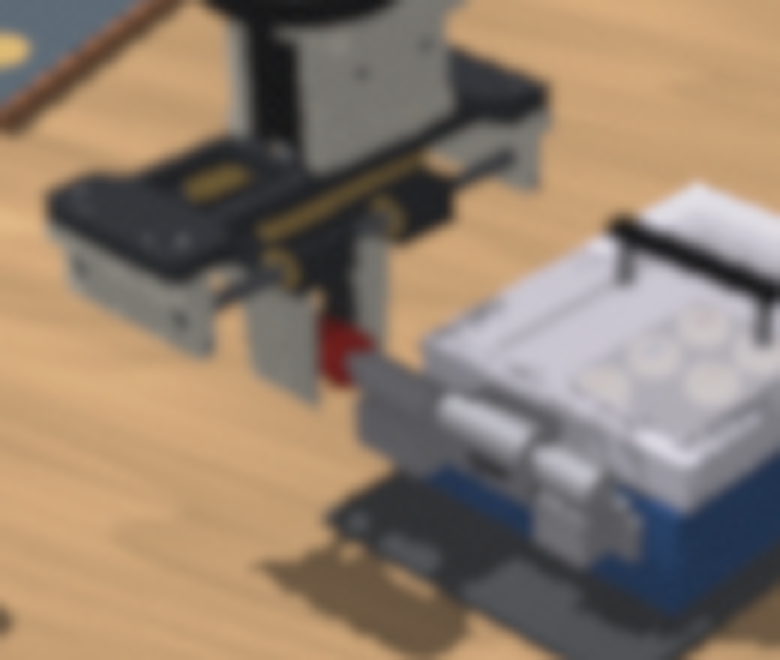

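>>> send_rows --targets '[[[0, 0, 0, 1, 0, 0, 1], [0, 0, 0, 2, 0, 0, 1], [0, 0, 0, 2, 0, 0, 1]]]'

```text
time: 31.87
tool_pos: [556.3, -98.6, 44.9]
tcp_rot: [3.141, 0.001, 1.361]
contact_force: [-2.2, -7.1, -0.1]
grip_width: 19.2
```

>>> send_rows --targets '[[[0, 0, 0, 1, 0, 0, 1], [0, 0, 0, 1, 0, 0, 1]]]'

```text
time: 32.03
tool_pos: [556.5, -97.7, 44.9]
tcp_rot: [3.141, 0.001, 1.361]
contact_force: [-1.6, -6.6, 0.7]
grip_width: 19.1
```

>>> send_rows --targets '[[[0, 0, 0, 1, 0, 0, 1], [0, 0, 0, 1, 0, 0, 1]]]'

```text
time: 32.2
tool_pos: [556.7, -96.7, 44.9]
tcp_rot: [3.141, 0.001, 1.361]
contact_force: [-1.4, -7.5, 0.6]
grip_width: 19.1
```

>>> send_rows --targets '[[[0, 0, 0, 1, 0, 0, 1], [0, 0, 0, 1, 0, 0, 1]]]'

```text
time: 32.37
tool_pos: [557.0, -95.7, 44.9]
tcp_rot: [3.141, 0.001, 1.361]
contact_force: [-1.4, -7.4, -0.4]
grip_width: 19.3
```

>>> send_rows --targets '[[[0, 0, 0, 1, 0, 0, 1], [0, 0, 0, 1, 0, 0, 1]]]'

```text
time: 32.53
tool_pos: [557.2, -94.8, 44.9]
tcp_rot: [3.141, 0.001, 1.361]
contact_force: [-1.6, -7.5, 0.5]
grip_width: 19.4
```

>>> send_rows --targets '[[[0, 0, 0, 1, 0, 0, 1], [0, 0, 0, 1, 0, 0, 1]]]'

```text
time: 32.7
tool_pos: [557.4, -93.8, 44.9]
tcp_rot: [3.141, 0.001, 1.361]
contact_force: [-2.0, -6.8, 0.4]
grip_width: 19.2
```

>>> send_rows --targets '[[[0, 0, 0, 0.7, 0, 0, 1], [0, 0, 0, 0.7, 0, 0, 1]]]'

```text
time: 32.87
tool_pos: [557.5, -93.2, 44.9]
tcp_rot: [3.141, 0.001, 1.361]
contact_force: [-2.6, -7.2, 0.2]
grip_width: 18.9
```

>>> send_rows --targets '[[[0, 0, 0, 0.7, 0, 0, 1], [0, 0, 0, 0.7, 0, 0, 1]]]'

```text
time: 33.03
tool_pos: [557.5, -93.1, 44.9]
tcp_rot: [3.141, 0.002, 1.361]
contact_force: [-2.1, -10.0, 1.0]
grip_width: 19.1
```

>>> send_rows --targets '[[[0, 0, 0, 0.7, 0, 0, 1], [0, 0, 0, 0.7, 0, 0, 1]]]'

```text
time: 33.2
tool_pos: [557.5, -93.1, 44.9]
tcp_rot: [3.141, 0.003, 1.361]
contact_force: [-4.3, -13.2, 0.8]
grip_width: 19.1
```

>>> send_rows --targets '[[[0, 0, 0, 0.7, 0, 0, 1], [0, 0, 0, 0.7, 0, 0, 1]]]'

```text
time: 33.37
tool_pos: [557.5, -93.1, 44.9]
tcp_rot: [3.141, 0.004, 1.361]
contact_force: [-5.4, -16.5, -0.6]
grip_width: 19.4
```

```bash
python3 look.py 22
```

```text
[557.51 -93.06  44.91] [3.14 0.   1.36] grasp axis in case: [103.05 -92.    63.51] tip [101.98  51.09  62.91] F [ -4.22 -15.85  -0.67]
```

View pics/scene22z.png

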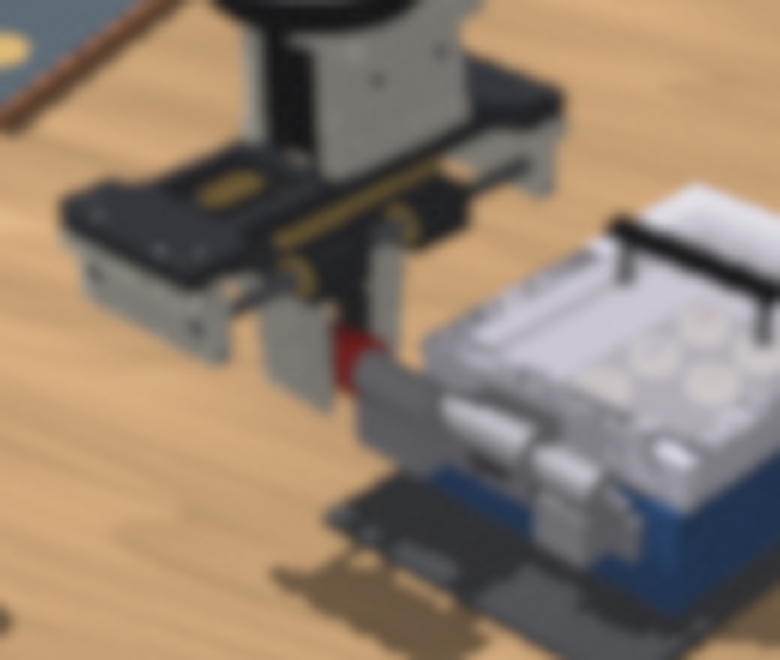

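>>> send_rows --targets '[[[0, 0, 0, -0.5, 0, 0, 1], [0, 0, 0, -0.8, 0, 0, 1], [0, 0, 0, -0.8, 0, 0, 1]]]'

```text
time: 33.72
tool_pos: [557.5, -93.1, 44.9]
tcp_rot: [3.141, 0.003, 1.361]
contact_force: [-3.6, -13.2, 0.5]
grip_width: 19.3
```

>>> send_rows --targets '[[[0, 0, 0, 0, 0, 0, 0.8], [0, 0, 0, 0, 0, 0, 0.6], [0, 0, 0, 0, 0, 0, 0.4], [0, 0, 0, 0, 0, 0, 0.3], [0, 0, 0, 0, 0, 0, 0.3]]]'

```text
time: 34.13
tool_pos: [557.9, -90.4, 44.8]
tcp_rot: [3.141, -0.001, 1.361]
contact_force: [-0.3, -0.0, -0.5]
grip_width: 31.4
```

```bash
python3 look.py 23
```

```text
[557.85 -90.37  44.69] [ 3.14 -0.    1.36] grasp axis in case: [102.8  -89.4   63.29] tip [101.8   53.7   63.41] F [-0.74 -0.43  0.29]
```

View pics/scene23z.png

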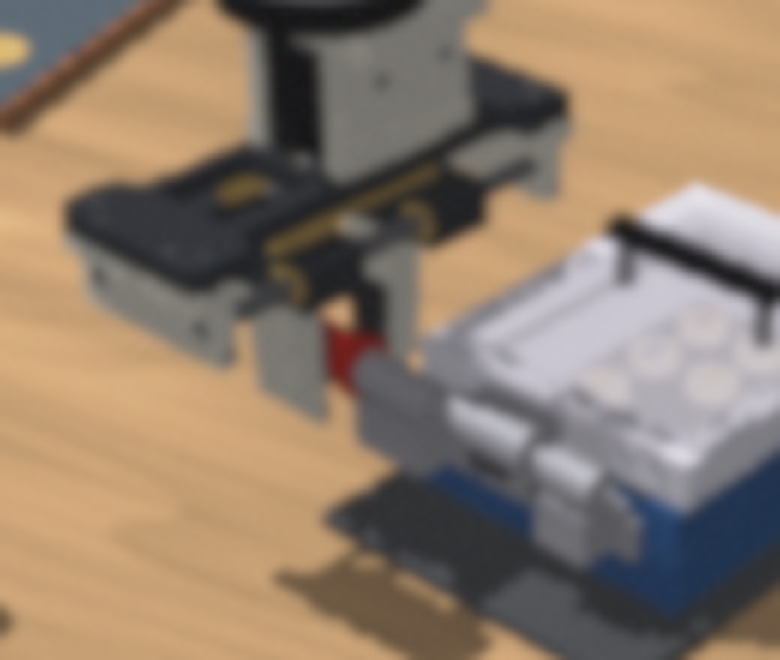

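>>> send_rows --targets '[[[0, 0, 0, -3, 0, 0, 0.1], [0, 0, 0, -3, 0, -1, 0.1], [0, 0, 0, -3, 0, -10, 0.1], [0, 0, 0, -3, 0, -25, 0.1], [0, 0, 0, -3, 0, -45, 0.1]]]'

```text
time: 34.65
tool_pos: [556.2, -93.6, 89.6]
tcp_rot: [-3.139, -0.0, 1.361]
contact_force: [0.7, -0.9, -0.4]
grip_width: 41.2
```

>>> send_rows --targets '[[[0, 0, 0, -20, 0, -25, 0.1], [0, 0, 0, -50, 0, -50, 0.1], [0, 0, 0, -85, 0, -70, 0.1], [0, 0, 0, -115, 0, -80, 0.1], [0, 0, 0, -135, 0, -85, 0.1]]]'

```text
time: 35.07
tool_pos: [529.1, -228.9, 177.8]
tcp_rot: [3.137, 0.002, 1.36]
contact_force: [-0.4, 0.5, -0.5]
grip_width: 41.2
```

>>> send_rows --targets '[[[0, 0, 0, 0, 0, 0, 0.1], [0, 0, 0, 0, 0, 0, 0.1]]]'

```text
time: 35.23
tool_pos: [528.7, -226.7, 175.4]
tcp_rot: [3.14, 0.0, 1.359]
contact_force: [0.1, 1.0, 0.5]
grip_width: 41.1
```

Run:
```python
from ov import *
for n,(r0,r1,c0,c1),k in(("scene",(165,255,205,345),5.5),("top",(175,290,240,370),6)):
    im=capture(n);a=im[:,:,::-1].copy();cv2.imwrite(f"pics/{n}24.png",a);oo=np.array([c0,r0])
    z=cv2.resize(a[r0:r1,c0:c1],None,fx=k,fy=k,interpolation=cv2.INTER_CUBIC);cv2.imwrite(f"pics/{n}24z.png",z)
r=place_of("pin_grip","top");print([(q["conf"],q["location"]) for q in r[:2]],onz(r[0]["location"][::-1],"top",63.5) if r else "")
if r: print(incase(onz(r[0]["location"][::-1],"top",63.5)))
print(get_obs()["tool_pos"],get_obs()["contact_force"])
```

```text
[(0.52, [203.0, 334.7]), (0.5, [154.7, 362.1])] [559.56 -94.68  63.5 ]
[105.4  -93.22  63.  ]
[ 528.86 -224.66  174.33] [ 0.82 -0.39  0.14]
```

View pics/scene24z.png

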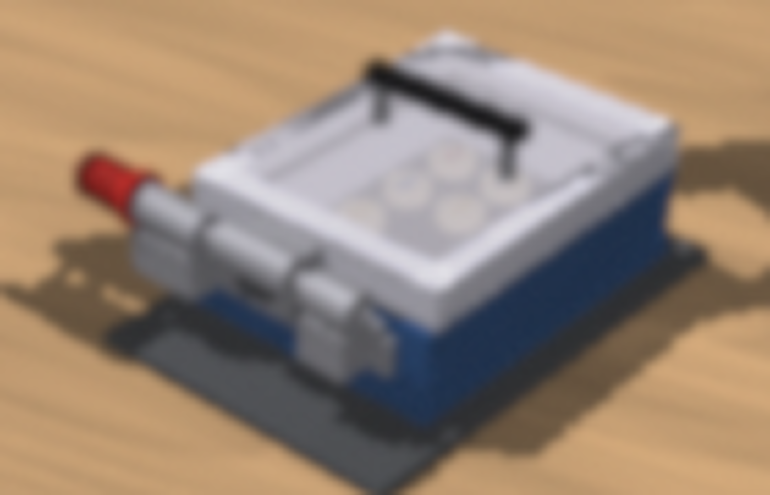

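View pics/top24z.png

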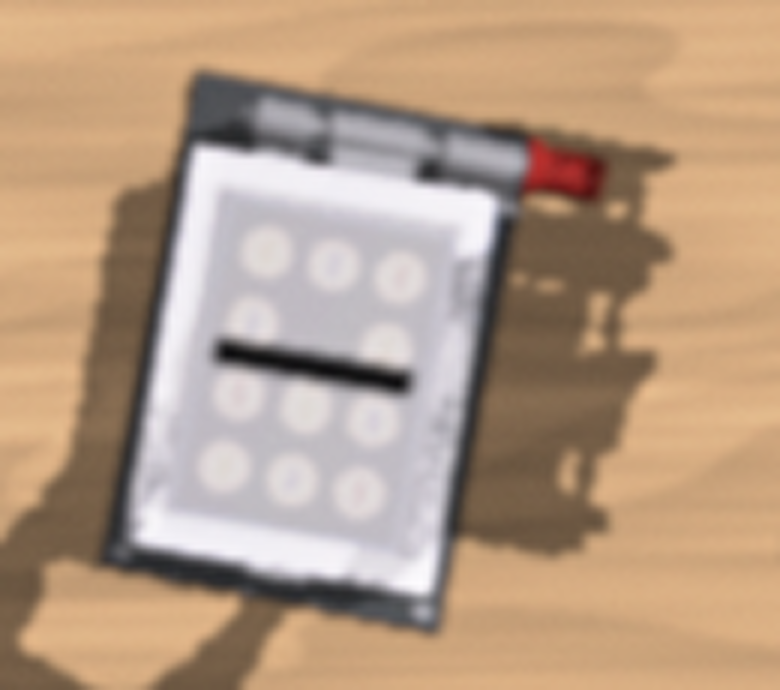

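View pics/top24.png

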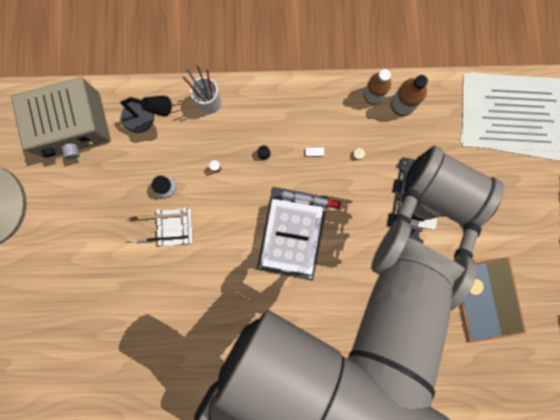

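```bash
python3 -c "
from plant import *
print(get_obs()['time'],close_job())"
```

```text
the job is handed in; nothing more can be done
35.3833 None
```

I put the cover back on the sample case, pushed the hinge pin home through all three knuckles, and handed the job in at 35.4 s of the 72 s allowed.

- **Cover:** It went on gently, with at most about 8 N net upward on the tool (roughly 12 N counting the cover's weight). I let go, and the pictures show it seated with its knuckle between the case's two knuckles.
- **Pin insertion:** The pin slid in in small steps. Axial resistance reached about 9.8 N as the cover was drawn down. Lowering the tool about 0.8 mm brought it back to around 7 N.
- **Pin home:** Motion stopped dead where the collar was expected to meet the knuckle, and the axial force rose to about 17 N. That is roughly 10 N on the collar beyond the sliding friction, and under the 25 N limit.
- **Last checks:** After I let go and backed off, the tool force read about zero. Both cameras show the collar against the first knuckle with only the knob outside. In the last top picture the other items look to be where they started.
- **Disagreements:** Early picture fits put the case about 6 mm too high, and seating the cover by feel showed it is within about 1 mm of the table. At the end the knob-finding network put the knob about 2 mm to the side of the hinge axis, which is within its usual error. The pictures and the force readings agree with each other.

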